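Turn the note box round the organiser's post and seat it

ROBOT

A 6-joint arm with a two-finger parallel gripper is mounted at the origin on the work surface. World frame = base frame: x ahead of the robot, y to its left, z up, the work surface at z = 0. Lengths are in mm, angles in degrees, forces in N, time in s.
With the tool pointing down it reaches from about 350 to 850 mm from the base axis. Payload 8.1 kg.
Tool frame: the origin (TCP) lies midway between the tips of the shut fingers; the grasp point (between the pads) lies 19 mm behind it; z points along the fingers, y is the direction in which the jaws open and shut (so a half turn about z gives the same grasp; the last joint's range is limited). The gripper opens to 85 mm and grips with 20 to 120 N. Pads are 22 mm wide; open, the fingers measure 114 mm over their backs; the gripper's body (76 mm by 85 mm) begins 54 mm behind the grasp point. The pads swing forward as they close: fully open they stand 13 mm farther back than shut.
Start: joints at [-70.382, 7.471, 85.268, -0, 87.261, -4.893], TCP at [248.942, -545.924, 231.292] pointing down, gripper open.
Joint ranges: [-169.43, 169.43], [-51.17, 129.36], [1.28, 143.12], [-76.62, 256.62], [0, 156.53], [-152.29, 152.29]. Speed limits (degrees/s): [136.94, 136.94, 159.86, 180, 180, 180].

INTERFACE

Orientations are given as [roll, pitch, yaw] about the fixed x, y, z axes, in that order (R = Rz(yaw) Ry(pitch) Rx(roll)).
In Python, from bench import r gives the robot as it stands.
- The arm moves only by the tool carry_out, never from a script. Its argument "increments" is a list of rows, each a list of 3 entries, a list of its own where there are three numbers: the shift along the tool's x, y, z in m, then the turn, a rotation vector about the tool's x, y, z in rad, then the closure, from 0 (fully open) to 1 (shut). A call has 1 to 12 rows; each row shifts and turns the pose as measured when the row begins, along the tool's axes as they then stand; what a row does not reach is not made up. A row lasts 1/10 s, in which the tool goes at most 50 mm and 8.59 degrees, less where a joint would pass 70% of its speed; a pose out of reach is approached as far as the arm can. A call with a gripper value outside its range is refused whole. The fingers move at their own pace and stop on an object; "newtons" is the grip in N (left out, the last holds). Time passes only in rows, so rows that do not move let the fingers close. It gives the time, the measured TCP pose, the force and the opening at its end, in the units of the state.
- r.sense(): the state, without advancing time (a new reading comes with each control period).
- r.snapshot(name): name is "scene" or "top"; returns a dict with "image" (420x560x3 uint8, blue, green, red), "vertical_fov" (degrees; the focal length in pixels is half the picture's height over the tangent of half this angle, whatever the lens; pixels are square), "cx", "cy" (the principal point, pixels), "rvec" (rotation vector, rad) and "tvec" (3), from world to camera coordinates, as OpenCV has them. Camera axes: x right, y down, z forward; pixel columns grow to the right and rows downward; lengths in mm; the calibration is good to about 2 mm. A picture is of the moment at which its call begins. There is no depth.
- r.hand_in(): hands the job in, once; it reports no verdict.
The state is a dict: "time": time; "joint_pos": joint angles; "qd": joint speeds; "joint_efforts": joint torques, N m; "tool_pos": TCP position; "tcp_rot": TCP orientation; "ft_force": force on the tool from outside, world axes, zero at the start; "wrist_torque": the same for the moment, N m; "finger_gap": finger opening in mm.
Only numpy, scipy, OpenCV 4.12 (cv2) and the standard library are available. Lean on these libraries where they do the work, as an engineer would, in place of code of your own. Each camera call takes 0.05 s, during which the arm holds its last target.

TASK

The square note box stands the wrong way round on the desk. Push it against the round post at the end of the desk organiser so that it swings a quarter turn about the post, then slide it along the organiser's fence into the corner, open side facing out, away from the end stop. Press it home against the end stop with about 12 N for a second, never push the box with more than 22 N, keep it flat on the desk, leave it flush with fence and stop, and do not disturb the other things on the desk.

Things in the scene. Friction and masses are not known exactly. Their poses are not given: they have to be found in the camera images.
- note_box: Square wooden box, 110 x 110 mm, 50 mm high, packed solid with paper: too wide to grip; 0.35 to 0.7 kg, slides freely on the desk. Origin: centre of underside; z up. Its -x side is the open one (a notch 70 wide, 16 deep in its middle, above a lip 16 mm high). Its x axis starts roughly along organiser -y and must end along organiser +x: a quarter turn counter-clockwise from above.
- open_side (a point): Middle of the open side of the note box: on its outer face, at the top of the low lip (16 mm up; 55 mm from the centre along box -x).
- organiser: Fixed grey pen trough on the desk, x 0 to 162, y 0 to 75 mm, 40 mm high. Its long side at y = 0, facing -y, is the fence. Origin: on the desk, on the fence line at the post; x runs from post to end stop, z up. Box centre starts at x -85 to -140, y -15 to -35 mm, so the post is in its way; it belongs at x 95, y -55 mm.
- post: Fixed round steel post, 20 mm across, 48 mm high, at the beginning of the fence and flush with it. Origin: centre of its foot, at organiser x = 0, y = 10 mm. Axes as the organiser's.
- stop: Fixed rigid end stop: grey wall 12 mm thick, 40 mm high, standing out 100 mm from the fence towards organiser -y. Origin: on the desk in the inner corner of fence and stop, at organiser x 150 mm, y 0; the face that the box meets is at x = 150 mm. Axes as the organiser's.
- jar: Bystander: closed amber jar with a brass lid, 60 mm across, 95 mm high, behind the organiser. Origin: centre of its underside.
- tape_roll: Bystander: roll of clear tape lying flat, 84 mm across, 20 mm high, behind the organiser. Origin: centre of its underside.
- mouse: Bystander: black computer mouse, 100 x 58 mm, 33 mm high, beyond the end stop. Origin: centre of its underside.
Things that resemble listed ones, but are neither listed nor needed, are in the scene too. Several things have the shape of the note_box; the one meant has the colours described above. Of the things that look like the organiser, take the one that is farthest from the robot's base at the start.

How it is judged:
By the outcome, as a careful person would: the job done as asked, in the order asked, and still so for the second after the job is handed in, with the robot touching nothing.
It also fails if it takes over 72 s, if anything falls off the work surface, if the arm or the gripper's body presses on something with over 40 N, if the wrist force passes 120 N, or if a joint passes its speed limit or range.

## Working session

There is one attempt and no reset: what is moved stays moved. The work goes in short steps, Python scripts to look and compute and a tool call to move; the robot and the scene stay as the last step left them, time stands still between calls to the robot, and variables do not carry over. Pictures are saved under pics/ and viewed, and the job is handed in when it is done.

Besides the shell and the picture viewer there is one more tool, called after ">>>" as name([rows], argument=value, ...), one row to a line, values as JSON. carry_out: Moves the arm, as the interface text tells. Its arguments: {"type":"object","properties":{"increments":{"type":"array"},"newtons":{"type":"number"}},"required":["increments"]}

```bash
ls; mkdir -p pics; python3 - <<'E'
from bench import r
import cv2
print(r.sense())
for n in("scene","top"):
    s=r.snapshot(n); cv2.imwrite(f"pics/{n}0.png",s["image"])
    print({k:v for k,v in s.items() if k!="image"})
E
```

```text
pics
{'time': 0.0, 'joint_pos': array([-7.03823588e+01,  7.51517566e+00,  8.53300168e+01,  2.37643368e-03,
        8.72638896e+01, -4.89084188e+00]), 'qd': array([ 0.00696742, -0.07495204,  0.00714228, -0.07605503, -0.03616394,
       -0.05635515]), 'joint_efforts': array([-4.28519168e-03, -5.69410729e+01, -5.00549805e+01, -4.15692548e-04,
        1.49522029e-02,  2.70142164e-05]), 'tool_pos': array([ 248.76052933, -545.37741761,  230.23669005]), 'tcp_rot': array([-1.79891518e+02, -1.16649332e-02,  2.45083564e+01]), 'ft_force': array([ 0.04383385,  0.21247836, -0.67728311]), 'wrist_torque': array([-0.03626367,  0.02320528, -0.00466381]), 'finger_gap': 85.51992806842824}
{'vertical_fov': 42.40966037494219, 'cx': 277.442468820695, 'cy': 207.06354515577183, 'rvec': array([ 2.24095621,  1.30502239, -0.40740335]), 'tvec': array([-301.04771197, -426.69811195, 1411.42463071])}
{'vertical_fov': 49.707357131122414, 'cx': 276.9486420875798, 'cy': 207.07755537576222, 'rvec': array([ 2.13537042, -2.08569792,  0.19516785]), 'tvec': array([ -4.27957858, 633.77465676, 846.86341669])}
```

View pics/scene0.png

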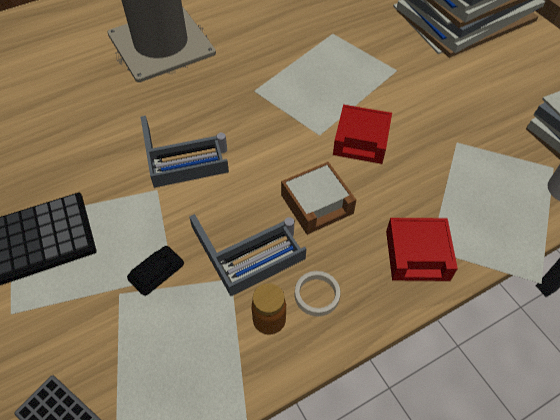

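View pics/top0.png

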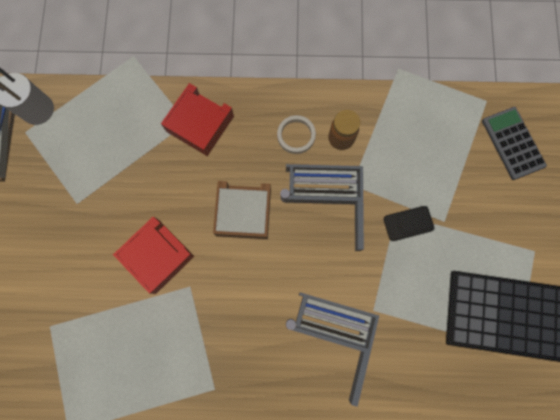

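The scene view shows three box-shaped things: wooden (318,197), red (363,133) and red (421,249). Only the wooden one, with paper in it, matches the description. There are two organisers, at (188,158) and (255,255) in the scene view. The base is at the top (160,40), so (255,255) is the farther one; in the top view that is (325,185). I'll confirm this in a crop and measure.

```bash
cat > h.py <<'E'
import numpy as np, cv2
from bench import r
def cam(s):
    h=s["image"].shape[0]; f=h/2/np.tan(np.radians(s["vertical_fov"]/2))
    K=np.array([[f,0,s["cx"]],[0,f,s["cy"]],[0,0,1.]])
    R,_=cv2.Rodrigues(np.array(s["rvec"],float)); return K,R,np.array(s["tvec"],float)
def ray(s,uv,z):
    K,R,t=cam(s); uv=np.atleast_2d(np.array(uv,float))
    d=(np.linalg.inv(K)@np.c_[uv,np.ones(len(uv))].T).T@R
    c=-R.T@t
    return c[:2]+d[:,:2]*((z-c[2])/d[:,2])[:,None]
def proj(s,P):
    K,R,t=cam(s); return cv2.projectPoints(np.atleast_2d(np.array(P,float)),s["rvec"],s["tvec"],K,None)[0][:,0]
E
python3 - <<'E'
from h import *
s=r.snapshot("top"); c=r.snapshot("scene")
cv2.imwrite("pics/t1.png",cv2.resize(s["image"][100:260,190:380],None,fx=4,fy=3.75*1,interpolation=cv2.INTER_CUBIC)[:600])
cv2.imwrite("pics/c1.png",cv2.resize(c["image"][150:300,180:370],None,fx=4,fy=4,interpolation=cv2.INTER_CUBIC))
print("cam", [(-cam(x)[1].T@cam(x)[2]).round() for x in (s,c)])
print(ray(s,[[243,211],[285,195],[360,247],[346,122],[296,134],[409,223],[290,325],[152,256],[198,120]],40).round())
print(proj(s,[[0,0,0],[249,-546,231]]),proj(c,[[0,0,0],[249,-546,231]]))
E
```

```text
cam [array([454.,  -4., 955.]), array([1150., -303.,  922.])]
[[ 629.   81.]
 [ 664.   -5.]
 [ 560. -159.]
 [ 827. -132.]
 [ 798.  -26.]
 [ 611. -259.]
 [ 404.  -20.]
 [ 532.  261.]
 [ 825.  185.]]
[[274.65758315 546.36682586]
 [650.98807221 451.49725323]] [[161.99160363  43.42614072]
 [-96.40438067 117.6178799 ]]
```

View pics/t1.png

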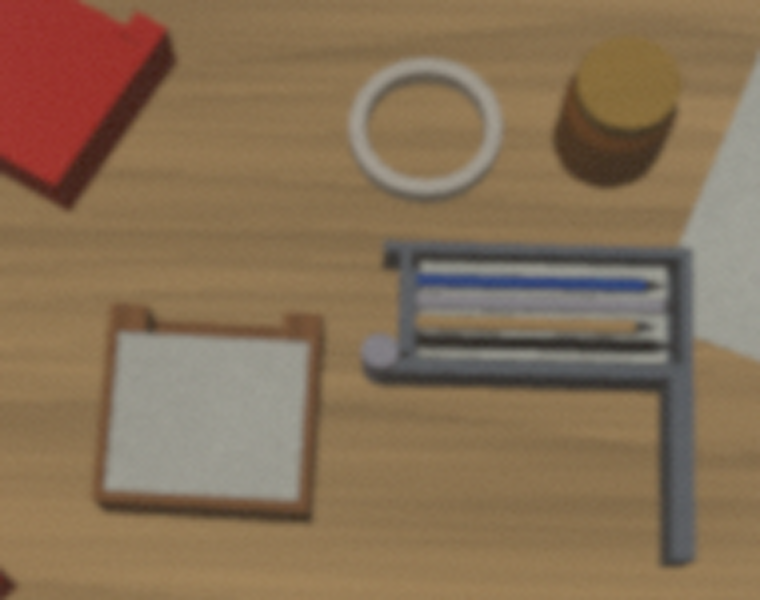

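View pics/c1.png

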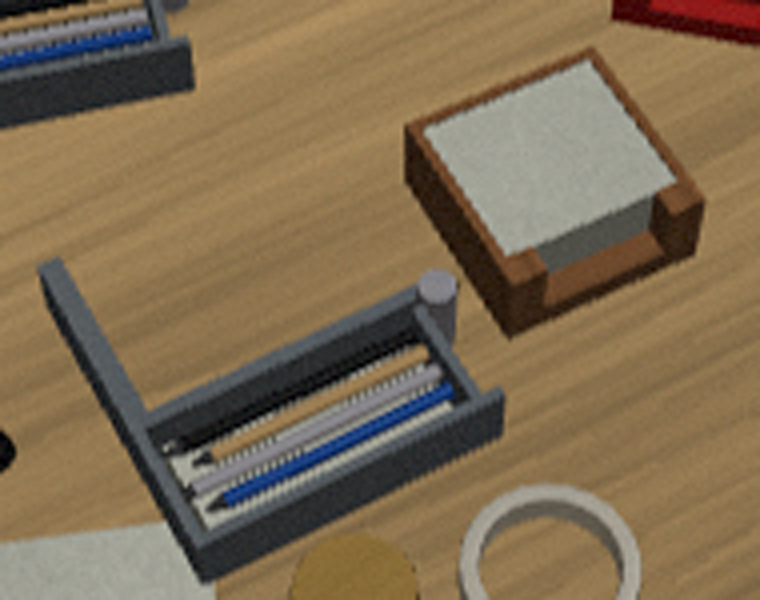

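```bash
python3 - <<'E'
from h import *
s=r.snapshot("top"); im=s["image"]
cv2.imwrite("pics/t2.png",cv2.resize(im[155:255,275:370],None,fx=8,fy=6*1,interpolation=cv2.INTER_NEAREST))
g=cv2.cvtColor(im,cv2.COLOR_BGR2HSV)
for p in [(300,200),(330,199),(330,202),(330,204),(361,220),(357,220),(285,194),(295,170)]: print(p,im[p[1],p[0]],g[p[1],p[0]])
for v in (180,215,235): print(v,[tuple(im[v,u]) for u in range(350,368)])
print([(v,tuple(im[v,330])) for v in range(192,210)])
E
```

```text
(300, 200) [52 55 58] [15 26 58]
(330, 199) [87 85 85] [120   6  87]
(330, 202) [48 53 58] [15 44 58]
(330, 204) [ 73 101 119] [ 18  99 119]
(361, 220) [99 95 93] [110  15  99]
(357, 220) [75 74 74] [120   3  75]
(285, 194) [132 127 130] [138  10 132]
(295, 170) [103 108 110] [ 21  16 110]
180 [(np.uint8(130), np.uint8(129), np.uint8(131)), (np.uint8(130), np.uint8(130), np.uint8(133)), (np.uint8(132), np.uint8(131), np.uint8(134)), (np.uint8(129), np.uint8(129), np.uint8(132)), (np.uint8(130), np.uint8(128), np.uint8(130)), (np.uint8(120), np.uint8(121), np.uint8(123)), (np.uint8(97), np.uint8(98), np.uint8(101)), (np.uint8(77), np.uint8(78), np.uint8(77)), (np.uint8(63), np.uint8(63), np.uint8(63)), (np.uint8(67), np.uint8(67), np.uint8(66)), (np.uint8(85), np.uint8(83), np.uint8(82)), (np.uint8(96), np.uint8(92), np.uint8(89)), (np.uint8(106), np.uint8(105), np.uint8(105)), (np.uint8(126), np.uint8(130), np.uint8(130)), (np.uint8(142), np.uint8(150), np.uint8(150)), (np.uint8(145), np.uint8(154), np.uint8(154)), (np.uint8(146), np.uint8(156), np.uint8(155)), (np.uint8(145), np.uin
[... 1897 characters left out ...]
t8(113), np.uint8(112))), (197, (np.uint8(99), np.uint8(98), np.uint8(95))), (198, (np.uint8(96), np.uint8(92), np.uint8(90))), (199, (np.uint8(87), np.uint8(85), np.uint8(85))), (200, (np.uint8(66), np.uint8(65), np.uint8(65))), (201, (np.uint8(48), np.uint8(49), np.uint8(54))), (202, (np.uint8(48), np.uint8(53), np.uint8(58))), (203, (np.uint8(58), np.uint8(73), np.uint8(84))), (204, (np.uint8(73), np.uint8(101), np.uint8(119))), (205, (np.uint8(80), np.uint8(114), np.uint8(138))), (206, (np.uint8(84), np.uint8(118), np.uint8(144))), (207, (np.uint8(84), np.uint8(119), np.uint8(145))), (208, (np.uint8(80), np.uint8(115), np.uint8(139))), (209, (np.uint8(79), np.uint8(113), np.uint8(140)))]
```

View pics/t2.png

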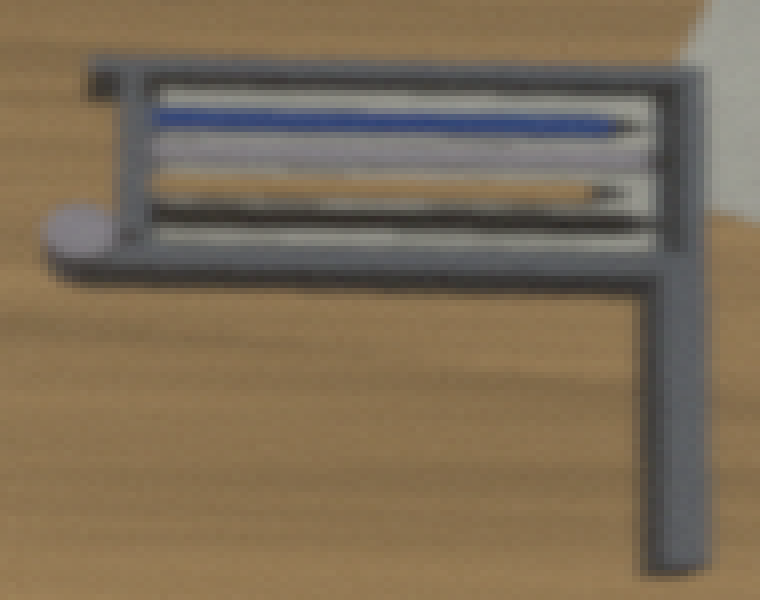

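```bash
cat > meas.py <<'E'
from h import *
def cross(prof,a,b,thr,up):
    for i in range(a,b):
        p,q=prof[i],prof[i+1]
        if (up and p<thr<=q) or (not up and p>thr>=q): return i+(thr-p)/(q-p)
    return None
def line(P):
    vx,vy,x,y=cv2.fitLine(P.astype(np.float32),cv2.DIST_HUBER,0,.01,.01).ravel(); return np.array([x,y]),np.array([vx,vy])
def organiser(s):
    B=s["image"][:,:,0].astype(float)
    F=[(u,cross(B[:,u],198,205,70,False)) for u in range(295,350)]
    S=[(cross(B[v],355,361,80,True),v) for v in range(208,245)]
    F=np.array([p for p in F if p[1]]);S=np.array([p for p in S if p[0]])
    f=line(ray(s,F,40)); t=line(ray(s,S,40))
    return f,t,F,S
E
python3 - <<'E'
from meas import *
s=r.snapshot("top")
f,t,F,S=organiser(s)
print(len(F),len(S))
ex=f[1]*np.sign(-f[1][1]); ty=t[1]*np.sign(t[1][0])
print("ex",ex,"ang",np.degrees(np.arctan2(ex[1],ex[0])),"stopdir",np.degrees(np.arctan2(ty[1],ty[0])))
A=np.array([f[1],-t[1]]).T; k=np.linalg.solve(A,t[0]-f[0]); corner=f[0]+k[0]*f[1]; print("corner",corner)
ey=np.array([-ex[1],ex[0]])
O=corner-150*ex; print("O",O)
# checks
im=s["image"]
print("post pred px",proj(s,[*(O+10*ey),48]),"post seen", ray(s,[[285.0,193.5]],48))
for x,y in [(0,75),(162,75),(162,-100),(150,-100)]: print(x,y,proj(s,[*(O+x*ex+y*ey),40]).round(1))
c=r.snapshot("scene")
d=c["image"].copy()
for x,y,z in [(0,75,40),(162,75,40),(162,-100,40),(150,-100,40),(150,0,40),(0,10,48)]:
    p=proj(c,[*(O+x*ex+y*ey),z])[0]; print(x,y,z,p.round(1))
# box
g=cv2.cvtColor(im,cv2.COLOR_BGR2HSV)
for n,q,zz in(("t",s,50),):
    roi=q["image"][170:250,205:285].astype(int)
    bl,gr,rd=roi[...,0],roi[...,1],roi[...,2]
    # paper
    m=((rd-bl)<30)&(rd>110)
    m=cv2.morphologyEx(m.astype(np.uint8),cv2.MORPH_OPEN,np.ones((3,3)))
    cn=max(cv2.findContours(m,0,2)[0],key=cv2.contourArea)
    R=cv2.minAreaRect(cn); b=cv2.boxPoints(R)+[205,170]; print(R)
    P=ray(q,b,48); print(P.round(1),P.mean(0), [np.linalg.norm(P[i]-P[i-1]).round(1) for i in range(4)])
cv2.imwrite("pics/b.png",cv2.resize(im[170:250,205:285],None,fx=7,fy=7,interpolation=cv2.INTER_NEAREST))
E
```

```text
55 37
ex [-0.00484687 -0.99998826] ang -90.27771 stopdir -0.01409861
corner [ 655.47217 -153.87796]
O [656.1992    -3.879715]
post pred px [[284.51574361 193.17578572]] post seen [[665.53784385  -4.93671274]]
0 75 [[285.3 163.9]]
162 75 [[362.7 165.8]]
162 -100 [[363.4 249.3]]
150 -100 [[357.4 249.1]]
0 75 40 [307.  247.8]
162 75 40 [229.7 286.1]
162 -100 40 [189.9 215.3]
150 -100 40 [195.5 212.8]
150 0 40 [217.6 251.5]
0 10 48 [289.8 220.2]
((36.236209869384766, 40.48448181152344), (48.68055725097656, 42.51474380493164), 3.3664605617523193)
[[586.1 133.7]
 [674.5 133. ]
 [670.6  32.6]
 [582.5  35.1]] [628.44194396  83.61335006] [np.float64(98.6), np.float64(88.4), np.float64(100.5), np.float64(88.1)]
```

View pics/b.png

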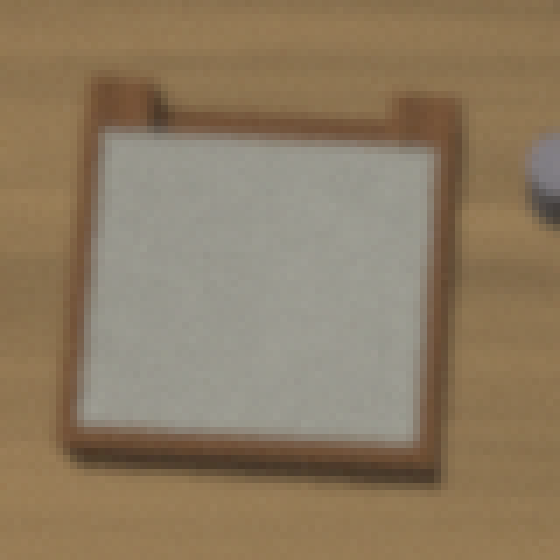

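```bash
cat > of.py <<'E'
from meas import *
O=np.array([656.2,-3.9]); ang=np.radians(-90.2); ex=np.array([np.cos(ang),np.sin(ang)]); ey=np.array([-ex[1],ex[0]])
def toO(p): p=np.atleast_2d(p)-O; return np.c_[p@ex,p@ey]
def toW(q): q=np.atleast_2d(q); return O+q[:,:1]*ex+q[:,1:2]*ey
E
python3 - <<'E'
from of import *
s=r.snapshot("top")
P=ray(s,[[218,180.4],[270.8,183.6],[267.0,235.8],[214.2,232.6]],50)
print(P.round(1),P.mean(0),[np.linalg.norm(P[i]-P[i-1]).round(1) for i in range(4)]); q=toO(P); print(q.round(1),q.mean(0))
e=q[1]-q[0];print(np.degrees(np.arctan2(e[1],e[0]))); e=q[2]-q[1];print(np.degrees(np.arctan2(e[1],e[0])));
e=q[2]-q[3];print(np.degrees(np.arctan2(e[1],e[0])))
print(toO(ray(s,[[296,134]],20)),toO(ray(s,[[346,122]],95)),toO(ray(s,[[409,223]],33)))
print(toO([[249,-546]]))
E
```

```text
[[689.8 133.9]
 [685.3  24.7]
 [577.   29.4]
 [581.  136.1]] [633.27579025  81.04174405] [np.float64(108.8), np.float64(109.3), np.float64(108.5), np.float64(106.8)]
[[-137.9   33.1]
 [ -28.7   29. ]
 [ -33.   -79.3]
 [-139.8  -75.7]] [-84.86120614 -23.22057211]
-2.129375190499724
-92.27313557785621
-1.966974737743068
[[ 21.62393185 149.15430791]] [[119.78182222 148.7918008 ]] [[257.02918289 -42.82999461]]
[[ 543.5180906  -405.30523707]]
```

```bash
cat > plan.py <<'E'
from of import *
def pose():
    s=r.sense(); return s["tool_pos"],s["tcp_rot"],s
def plan(targets,closed,start=None):
    """targets: list of (xo,yo,z,yaw_world,nrows); prints rows in tool axes (m, rad)"""
    if start is None:
        p,rot,_=pose()
    else: p,rot=start
    yaw=rot[2]; p=np.array(p,float)
    for xo,yo,z,Y,n in targets:
        g=np.r_[toW([[xo,yo]])[0],z]
        dp=(g-p)/n; dy=(Y-yaw+180)%360-180; dy/=n
        for i in range(n):
            a=np.radians(yaw); d=[dp[0]*np.cos(a)+dp[1]*np.sin(a), dp[0]*np.sin(a)-dp[1]*np.cos(a), -dp[2]]
            print("[[%.4f,%.4f,%.4f],[0,0,%.3f],%g],"%(d[0]/1e3,d[1]/1e3,d[2]/1e3,-np.radians(dy),closed))
            p=p+dp; yaw+=dy
E
python3 - <<'E'
from plan import *
p,rot,s=pose(); print(p,rot,s["ft_force"],toO(p[:2]))
plan([(-172,-53,180,90,20)],1)
E
```

```text
[ 248.89903722 -545.87392448  231.15019604] [-1.79985967e+02 -1.16085131e-03  2.45093186e+01] [ 0.02860139 -0.27605208 -0.53269676] [[ 543.39236827 -405.40663931]]
[[0.0310,-0.0251,0.0026],[0,0,-0.057],1],
[[0.0323,-0.0233,0.0026],[0,0,-0.057],1],
[[0.0336,-0.0214,0.0026],[0,0,-0.057],1],
[[0.0348,-0.0195,0.0026],[0,0,-0.057],1],
[[0.0358,-0.0175,0.0026],[0,0,-0.057],1],
[[0.0368,-0.0154,0.0026],[0,0,-0.057],1],
[[0.0376,-0.0133,0.0026],[0,0,-0.057],1],
[[0.0383,-0.0111,0.0026],[0,0,-0.057],1],
[[0.0389,-0.0089,0.0026],[0,0,-0.057],1],
[[0.0393,-0.0066,0.0026],[0,0,-0.057],1],
[[0.0396,-0.0044,0.0026],[0,0,-0.057],1],
[[0.0398,-0.0021,0.0026],[0,0,-0.057],1],
[[0.0399,0.0002,0.0026],[0,0,-0.057],1],
[[0.0398,0.0024,0.0026],[0,0,-0.057],1],
[[0.0396,0.0047,0.0026],[0,0,-0.057],1],
[[0.0393,0.0070,0.0026],[0,0,-0.057],1],
[[0.0388,0.0092,0.0026],[0,0,-0.057],1],
[[0.0382,0.0114,0.0026],[0,0,-0.057],1],
[[0.0375,0.0136,0.0026],[0,0,-0.057],1],
[[0.0367,0.0157,0.0026],[0,0,-0.057],1],
```

>>> carry_out([
  [[0.031, -0.025, 0.003], [0, 0, -0.057], 1],
  [[0.032, -0.023, 0.003], [0, 0, -0.057], 1],
  [[0.034, -0.021, 0.003], [0, 0, -0.057], 1],
  [[0.035, -0.02, 0.003], [0, 0, -0.057], 1],
  [[0.036, -0.018, 0.003], [0, 0, -0.057], 1],
  [[0.037, -0.015, 0.003], [0, 0, -0.057], 1],
  [[0.038, -0.013, 0.003], [0, 0, -0.057], 1],
  [[0.038, -0.011, 0.003], [0, 0, -0.057], 1],
  [[0.039, -0.009, 0.003], [0, 0, -0.057], 1],
  [[0.039, -0.007, 0.003], [0, 0, -0.057], 1],
  [[0.04, -0.004, 0.003], [0, 0, -0.057], 1],
  [[0.04, -0.002, 0.003], [0, 0, -0.057], 1],
], newtons=40)

```text
time: 1.6
tool_pos: [464.4, -104.1, 194.6]
tcp_rot: [179.7, 0.1, 64.7]
ft_force: [0.5, 0.6, 0.5]
finger_gap: -0.4
```

```bash
python3 - <<'E'
from plan import *
p,rot,s=pose(); print(s["time"],p,rot,s["ft_force"],s["finger_gap"],toO(p[:2]))
plan([(-172,-53,150,90,11)],1)
E
```

```text
1.6 [ 464.38210619 -104.12639481  194.58921957] [1.79656827e+02 1.11285397e-01 6.47062719e+01] [0.47639144 0.61699068 0.48747997] -0.4121510260411783 [[ 100.89535359 -191.46686979]]
[[0.0278,0.0009,0.0041],[0,0,-0.040],1],
[[0.0277,0.0020,0.0041],[0,0,-0.040],1],
[[0.0276,0.0031,0.0041],[0,0,-0.040],1],
[[0.0275,0.0042,0.0041],[0,0,-0.040],1],
[[0.0273,0.0053,0.0041],[0,0,-0.040],1],
[[0.0271,0.0064,0.0041],[0,0,-0.040],1],
[[0.0268,0.0075,0.0041],[0,0,-0.040],1],
[[0.0265,0.0086,0.0041],[0,0,-0.040],1],
[[0.0261,0.0096,0.0041],[0,0,-0.040],1],
[[0.0257,0.0106,0.0041],[0,0,-0.040],1],
[[0.0253,0.0117,0.0041],[0,0,-0.040],1],
```

>>> carry_out([
  [[0.028, 0.001, 0.004], [0, 0, -0.04], 1],
  [[0.028, 0.002, 0.004], [0, 0, -0.04], 1],
  [[0.028, 0.003, 0.004], [0, 0, -0.04], 1],
  [[0.028, 0.004, 0.004], [0, 0, -0.04], 1],
  [[0.028, 0.005, 0.004], [0, 0, -0.04], 1],
  [[0.028, 0.006, 0.004], [0, 0, -0.04], 1],
  [[0.027, 0.008, 0.004], [0, 0, -0.04], 1],
  [[0.027, 0.009, 0.004], [0, 0, -0.04], 1],
  [[0.027, 0.01, 0.004], [0, 0, -0.04], 1],
  [[0.026, 0.011, 0.004], [0, 0, -0.04], 1],
  [[0.026, 0.012, 0.004], [0, 0, -0.04], 1],
  [[0, 0, 0], [0, 0, 0], 1],
])

```text
time: 2.8
tool_pos: [609.3, 193.2, 149.3]
tcp_rot: [179.5, 0.2, 91.5]
ft_force: [-0.9, -1.2, 0.7]
finger_gap: 0.2
```

```bash
python3 - <<'E'
from plan import *
p,rot,s=pose(); print(s["time"],p,rot,s["ft_force"],s["finger_gap"],toO(p[:2]))
plan([(-172,-53,14,90,8)],1)
s=r.snapshot("top"); cv2.imwrite("pics/t3.png",s["image"])
E
```

```text
2.8 [609.34918388 193.24156349 149.25967258] [179.50445963   0.23388885  91.47199723] [-0.94872333 -1.15946839  0.73651607] 0.17222967804661898 [[-196.97682257  -47.53868316]]
[[-0.0031,-0.0008,0.0169],[0,0,0.003],1],
[[-0.0031,-0.0008,0.0169],[0,0,0.003],1],
[[-0.0031,-0.0008,0.0169],[0,0,0.003],1],
[[-0.0031,-0.0007,0.0169],[0,0,0.003],1],
[[-0.0031,-0.0007,0.0169],[0,0,0.003],1],
[[-0.0031,-0.0007,0.0169],[0,0,0.003],1],
[[-0.0031,-0.0007,0.0169],[0,0,0.003],1],
[[-0.0031,-0.0007,0.0169],[0,0,0.003],1],
```

View pics/t3.png

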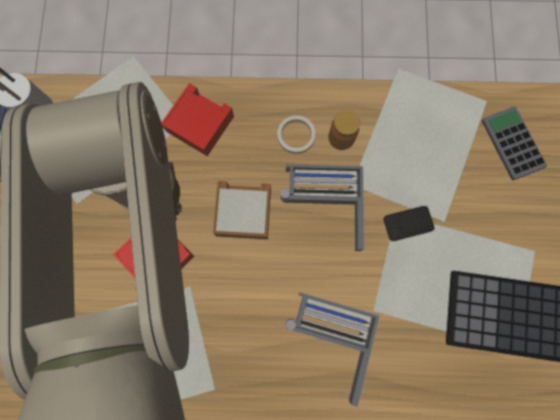

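>>> carry_out([
  [[-0.003, -0.001, 0.02], [0.004, 0, 0.003], 1],
  [[-0.003, -0.001, 0.02], [0.004, 0, 0.003], 1],
  [[-0.003, -0.001, 0.02], [0, 0, 0.003], 1],
  [[-0.003, -0.001, 0.02], [0, 0, 0.003], 1],
  [[-0.003, 0, 0.018], [0, 0, 0.003], 1],
  [[-0.003, 0, 0.012], [0, 0, 0.003], 1],
  [[-0.002, 0, 0.006], [0, 0, 0.003], 1],
  [[0, 0, 0], [0, 0, 0], 1],
])

```text
time: 3.65
tool_pos: [606.2, 164.5, 33.1]
tcp_rot: [179.8, 0.4, 89.7]
ft_force: [-0.5, -0.5, -0.3]
finger_gap: -0.0
```

```bash
python3 - <<'E'
from plan import *
p,rot,s=pose(); print(s["time"],p,rot,s["ft_force"],s["finger_gap"],toO(p[:2]))
plan([(-152,-53,14,88,5)],1)
E
```

```text
3.65 [606.16457164 164.53763964  33.10296781] [179.76056419   0.37213964  89.70989538] [-0.48043078 -0.54326066 -0.27216834] -0.016976750087682034 [[-168.26195723  -50.62308062]]
[[-0.0033,-0.0005,0.0038],[0,0,0.006],1],
[[-0.0033,-0.0005,0.0038],[0,0,0.006],1],
[[-0.0033,-0.0004,0.0038],[0,0,0.006],1],
[[-0.0033,-0.0004,0.0038],[0,0,0.006],1],
[[-0.0033,-0.0004,0.0038],[0,0,0.006],1],
```

>>> carry_out([
  [[0, 0.01, 0.006], [0.002, -0.003, 0.006], 1],
  [[0, 0.01, 0.006], [0.002, -0.003, 0.006], 1],
  [[0, 0.006, 0.004], [0, 0, 0.006], 1],
  [[0, 0.002, 0.002], [0, 0, 0.006], 1],
  [[0, 0, 0], [0, 0, 0], 1],
])

```text
time: 4.15
tool_pos: [638.0, 164.1, 19.6]
tcp_rot: [179.6, 0.6, 88.2]
ft_force: [0.0, -0.4, -0.7]
finger_gap: -0.4
```

```bash
python3 - <<'E'
from plan import *
p,rot,s=pose(); print(s["time"],p,rot,s["ft_force"],s["finger_gap"],toO(p[:2]))
E
```

```text
4.15 [638.03211592 164.08354353  19.63756319] [179.62964717   0.6421487   88.20686079] [ 0.04502321 -0.38272919 -0.74412472] -0.41691622232817505 [[-167.91910237  -18.75414538]]
```

>>> carry_out([
  [[-0.004, -0.003, 0.002], [0.003, -0.004, 0], 1],
  [[-0.004, -0.001, 0.002], [0.003, -0.004, 0], 1],
  [[-0.004, 0, 0], [0, 0, 0], 1],
  [[-0.004, 0, 0], [0, 0, 0], 1],
  [[-0.003, 0, 0], [0, 0, 0], 1],
  [[-0.003, 0, 0], [0, 0, 0], 1],
])

```text
time: 4.75
tool_pos: [632.2, 141.7, 16.6]
tcp_rot: [180.0, 1.0, 88.3]
ft_force: [0.6, 1.4, -1.1]
finger_gap: 0.2
```

```bash
python3 - <<'E'
from plan import *
p,rot,s=pose(); print(s["time"],p,rot,s["ft_force"],s["finger_gap"],toO(p[:2]))
E
```

```text
4.75 [632.15266951 141.69581005  16.59577893] [179.99049275   1.04830584  88.26696112] [ 0.59840494  1.43979245 -1.08580791] 0.18152783650175372 [[-145.51098219  -24.5554082 ]]
```

>>> carry_out([
  [[-0.003, 0, 0], [0, 0.006, 0], 1],
  [[-0.003, 0, 0], [0, 0.006, 0], 1],
  [[-0.003, 0, 0], [0, 0.004, 0], 1],
])

```text
time: 5.05
tool_pos: [631.9, 132.6, 16.8]
tcp_rot: [180.0, 0.0, 88.3]
ft_force: [-0.9, 2.5, -1.5]
finger_gap: -0.3
```

>>> carry_out([
  [[-0.002, 0, 0], [0, 0, 0], 1],
  [[-0.002, 0, 0], [0, 0, 0], 1],
])

```text
time: 5.25
tool_pos: [631.7, 127.9, 16.8]
tcp_rot: [180.0, -0.0, 88.3]
ft_force: [-3.3, 13.3, 0.8]
finger_gap: 0.2
```

```bash
python3 - <<'E'
from plan import *
p,rot,s=pose(); print(s["time"],p,rot,s["ft_force"],s["finger_gap"],toO(p[:2]))
s=r.snapshot("top"); cv2.imwrite("pics/t4.png",s["image"]); s=r.snapshot("scene"); cv2.imwrite("pics/c4.png",s["image"])
E
```

```text
5.25 [631.74489289 127.92826119  16.83501945] [ 1.79981516e+02 -1.52979702e-02  8.82552118e+01] [-3.2787352  13.26243854  0.81088102] 0.2446269171023011 [[-131.7420938   -24.91512462]]
```

View pics/t4.png

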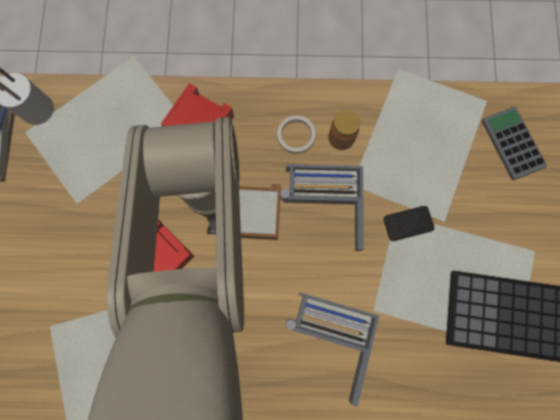

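View pics/c4.png

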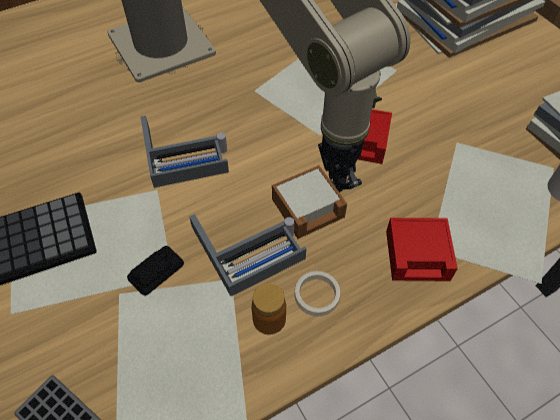

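>>> carry_out([
  [[0.006, 0, 0], [0, 0, 0], 1],
  [[0.003, -0.007, 0], [0, 0, 0], 1],
  [[0, -0.01, 0], [0, 0, 0], 1],
  [[0, -0.008, 0], [0, 0, 0], 1],
  [[0, -0.002, 0], [0, 0, 0], 1],
  [[0, 0, 0], [0, 0, 0], 1],
])

```text
time: 5.95
tool_pos: [602.1, 137.5, 16.8]
tcp_rot: [-180.0, 0.1, 88.3]
ft_force: [0.7, 0.5, 0.8]
finger_gap: -0.1
```

```bash
cat >> plan.py <<'E'
def arc(phis,p=30,l0=-33,d=131):
    P=np.array([0,10.]); out=[]
    for f in phis:
        a=np.radians(f); n=np.array([np.cos(a),np.sin(a)]); t=np.array([np.sin(a),-np.cos(a)])
        l=l0+10*np.radians(f+2); q=P-d*n+(p-l)*t; out.append((q[0],q[1],16.5,90+f-.2,1))
    return out
E
python3 - <<'E'
from plan import *
p,rot,s=pose(); print(s["time"],p,rot,s["ft_force"],s["finger_gap"],toO(p[:2]))
for a in arc(range(-2,96,8)): print(np.round(a,1))
plan(arc(np.arange(0,30,2.)),1)
E
```

```text
5.95 [602.13937803 137.50162944  16.82494183] [-1.79998636e+02  1.30253495e-01  8.82872548e+01] [0.71566501 0.4910705  0.80377386] -0.06388088321473366 [[-141.21206118  -54.55387641]]
[-133.1  -48.4   16.5   87.8    1. ]
[-123.8  -65.    16.5   95.8    1. ]
[-112.5  -80.1   16.5  103.8    1. ]
[-99.4 -93.6  16.5 111.8   1. ]
[ -84.7 -105.2   16.5  119.8    1. ]
[ -68.7 -114.8   16.5  127.8    1. ]
[ -51.7 -122.2   16.5  135.8    1. ]
[ -33.9 -127.3   16.5  143.8    1. ]
[ -15.7 -130.    16.5  151.8    1. ]
[   2.6 -130.3   16.5  159.8    1. ]
[  20.7 -128.3   16.5  167.8    1. ]
[  38.4 -124.    16.5  175.8    1. ]
[  55.3 -117.5   16.5  183.8    1. ]
[[-0.0102,0.0022,0.0003],[0,0,-0.026],1],
[[-0.0023,-0.0042,-0.0000],[0,0,-0.035],1],
[[-0.0022,-0.0042,-0.0000],[0,0,-0.035],1],
[[-0.0022,-0.0042,-0.0000],[0,0,-0.035],1],
[[-0.0022,-0.0042,-0.0000],[0,0,-0.035],1],
[[-0.0022,-0.0042,-0.0000],[0,0,-0.035],1],
[[-0.0022,-0.0042,-0.0000],[0,0,-0.035],1],
[[-0.0022,-0.0042,-0.0000],[0,0,-0.035],1],
[[-0.0022,-0.0042,-0.0000],[0,0,-0.035],1],
[[-0.0022,-0.0042,-0.0000],[0,0,-0.035],1],
[[-0.0021,-0.0042,-0.0000],[0,0,-0.035],1],
[[-0.0021,-0.0042,-0.0000],[0,0,-0.035],1],
[[-0.0021,-0.0042,-0.0000],[0,0,-0.035],1],
[[-0.0021,-0.0042,-0.0000],[0,0,-0.035],1],
[[-0.0021,-0.0042,-0.0000],[0,0,-0.035],1],
```

>>> carry_out([
  [[-0.004, 0, 0], [0, 0, 0], 1],
  [[-0.003, 0, 0], [0, 0, 0], 1],
  [[-0.0025, -0.001, 0], [0, 0, -0.01], 1],
  [[-0.0025, -0.003, 0], [0, 0, -0.025], 1],
  [[-0.0024, -0.004, 0], [0, 0, -0.035], 1],
  [[-0.0024, -0.004, 0], [0, 0, -0.035], 1],
])

```text
time: 6.55
tool_pos: [590.6, 121.4, 17.4]
tcp_rot: [179.9, -0.1, 94.5]
ft_force: [0.5, 1.0, -0.4]
finger_gap: 0.1
```

```bash
cat > st.py <<'E'
from plan import *
p,rot,s=pose(); q=toO(p[:2])[0]; f=s["ft_force"]; print(s["time"].__round__(2),"org",q.round(1),"z",p[2].round(1),"rot",rot.round(1),"F org",toO(f[:2]+O)[0].round(1),f[2].round(1),"gap",round(s["finger_gap"],1))
# implied box phi if post contact held & finger normal plane at rot: perpendicular distance from post to finger
a=np.radians(rot[2]-90+.2); n=np.array([np.cos(a),np.sin(a)]); t=np.array([np.sin(a),-np.cos(a)])
v=np.array([0,10.])-q; print("phi tool",np.degrees(a).round(1),"dist n",(v@n).round(1),"along t (p-l)",(-v@t).round(1), "F n",(toO(f[:2]+O)[0]@n).round(1))
E
python3 st.py
```

```text
6.55 org [-125.1  -66.1] z 17.4 rot [ 1.799e+02 -1.000e-01  9.450e+01] F org [-1.   0.5] -0.4 gap 0.1
phi tool 4.7 dist n 130.9 along t (p-l) 65.5 F n -0.9
```

>>> carry_out([
  [[-0.0024, -0.0042, 0], [0, 0, -0.035], 1],
  [[-0.0024, -0.0042, 0], [0, 0, -0.035], 1],
  [[-0.0024, -0.0042, 0], [0, 0, -0.035], 1],
  [[-0.0024, -0.0042, 0], [0, 0, -0.035], 1],
  [[-0.0024, -0.0042, 0], [0, 0, -0.035], 1],
  [[-0.0024, -0.0042, 0], [0, 0, -0.035], 1],
])

```text
time: 7.15
tool_pos: [569.8, 102.1, 18.2]
tcp_rot: [179.6, -0.1, 107.2]
ft_force: [1.3, 2.1, -0.9]
finger_gap: -0.1
```

```bash
python3 st.py
```

```text
7.15 org [-105.7  -86.8] z 18.2 rot [ 1.796e+02 -1.000e-01  1.072e+02] F org [-2.1  1.3] -0.9 gap -0.1
phi tool 17.4 dist n 129.7 along t (p-l) 60.8 F n -1.6
```

>>> carry_out([
  [[-0.0021, -0.0046, 0.0003], [0.001, 0, -0.035], 1],
  [[-0.0021, -0.0046, 0.0003], [0.001, 0, -0.035], 1],
  [[-0.0021, -0.0046, 0.0003], [0.001, 0, -0.035], 1],
  [[-0.0021, -0.0046, 0.0003], [0.001, 0, -0.035], 1],
  [[-0.0021, -0.0046, 0.0003], [0.001, 0, -0.035], 1],
  [[-0.0021, -0.0046, 0.0003], [0.001, 0, -0.035], 1],
])

```text
time: 7.75
tool_pos: [551.0, 79.3, 17.6]
tcp_rot: [179.6, -0.1, 119.8]
ft_force: [-0.7, 2.4, -0.2]
finger_gap: 0.2
```

```bash
python3 st.py; python3 - <<'E'
from h import *
s=r.snapshot("top"); cv2.imwrite("pics/t5.png",s["image"][100:300,150:400]); s=r.snapshot("scene"); cv2.imwrite("pics/c5.png",cv2.resize(s["image"][130:300,180:400],None,fx=3,fy=3))
E
```

```text
7.75 org [ -82.8 -105.5] z 17.6 rot [ 1.796e+02 -1.000e-01  1.198e+02] F org [-2.4 -0.7] -0.2 gap 0.2
phi tool 30.0 dist n 129.5 along t (p-l) 58.6 F n -2.5
```

View pics/c5.png

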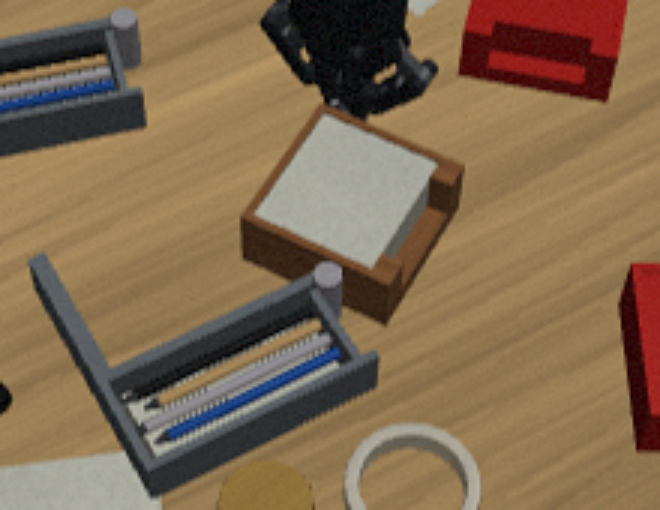

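The scene shows the box partly turned, with its +y face on the post (crop 328,280) and the fingers at its far corner (350,105). The swing is working, so I'll continue.

>>> carry_out([
  [[-0.0021, -0.0045, 0.0001], [0.001, 0, -0.035], 1],
  [[-0.0021, -0.0045, 0.0001], [0.001, 0, -0.035], 1],
  [[-0.0021, -0.0045, 0.0001], [0.001, 0, -0.035], 1],
  [[-0.0021, -0.0045, 0.0001], [0.001, 0, -0.035], 1],
  [[-0.0021, -0.0045, 0.0001], [0.001, 0, -0.035], 1],
  [[-0.0021, -0.0045, 0.0001], [0.001, 0, -0.035], 1],
  [[-0.0021, -0.0045, 0.0001], [0.001, 0, -0.035], 1],
])

```text
time: 8.55
tool_pos: [535.0, 49.4, 17.2]
tcp_rot: [179.9, -0.1, 133.9]
ft_force: [0.0, 1.2, 1.0]
finger_gap: -0.3
```

```bash
python3 st.py
```

```text
8.55 org [ -52.9 -121.4] z 17.2 rot [ 1.799e+02 -1.000e-01  1.339e+02] F org [-1.2 -0. ] 1.0 gap -0.3
phi tool 44.1 dist n 129.3 along t (p-l) 57.7 F n -0.9
```

>>> carry_out([
  [[-0.0021, -0.0045, 0], [0, 0, -0.035], 1],
  [[-0.0021, -0.0045, 0], [0, 0, -0.035], 1],
  [[-0.0021, -0.0045, 0], [0, 0, -0.035], 1],
  [[-0.0021, -0.0045, 0], [0, 0, -0.035], 1],
  [[-0.0021, -0.0045, 0], [0, 0, -0.035], 1],
  [[-0.0021, -0.0045, 0], [0, 0, -0.035], 1],
  [[-0.0021, -0.0045, 0], [0, 0, -0.035], 1],
])

```text
time: 9.25
tool_pos: [526.1, 16.0, 17.0]
tcp_rot: [179.8, -0.2, 148.1]
ft_force: [0.2, 2.0, 0.5]
finger_gap: -0.2
```

```bash
python3 st.py; python3 - <<'E'
from h import *
s=r.snapshot("top"); cv2.imwrite("pics/t6.png",cv2.resize(s["image"][140:290,200:400],None,fx=3,fy=3)); s=r.snapshot("scene"); cv2.imwrite("pics/c6.png",cv2.resize(s["image"][130:300,180:400],None,fx=3,fy=3))
E
```

```text
9.25 org [ -19.4 -130.2] z 17.0 rot [179.8  -0.2 148.1] F org [-2.   0.2] 0.5 gap -0.2
phi tool 58.3 dist n 129.5 along t (p-l) 57.2 F n -0.9
```

View pics/c6.png

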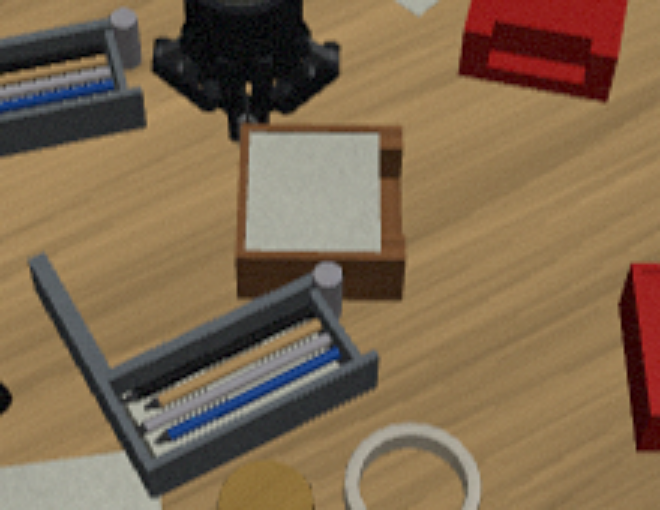

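View pics/t6.png

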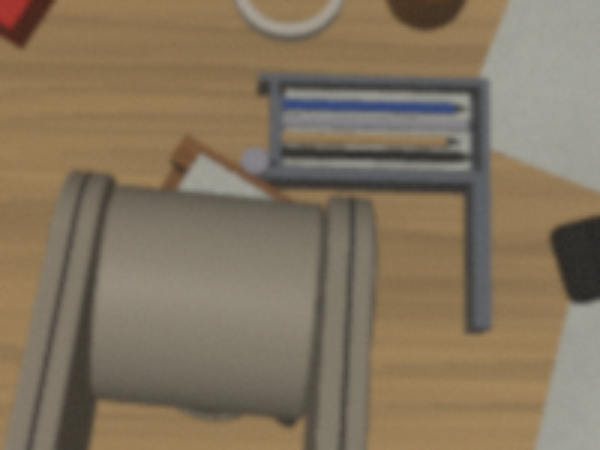

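The fingertip is now at the box's leading edge (crop 245,120), so I'll back off and move it 25 mm inward along the face.

>>> carry_out([
  [[0.006, 0, 0], [0, 0, 0], 1],
  [[0.002, 0.007, 0], [0, 0, 0], 1],
  [[0, 0.009, 0], [0, 0, 0], 1],
  [[0, 0.006, 0], [0, 0, 0], 1],
  [[0, 0, 0], [0, 0, 0], 1],
])

```text
time: 9.85
tool_pos: [532.2, 41.0, 17.5]
tcp_rot: [179.7, -0.1, 147.7]
ft_force: [0.5, 0.5, -0.1]
finger_gap: 0.1
```

```bash
python3 st.py; python3 - <<'E'
from h import *
s=r.snapshot("scene"); cv2.imwrite("pics/c7.png",cv2.resize(s["image"][130:300,180:400],None,fx=3,fy=3))
E
```

```text
9.85 org [ -44.4 -124.1] z 17.5 rot [ 1.797e+02 -1.000e-01  1.477e+02] F org [-0.5  0.5] -0.1 gap 0.1
phi tool 57.9 dist n 137.2 along t (p-l) 33.6 F n 0.2
```

View pics/c7.png

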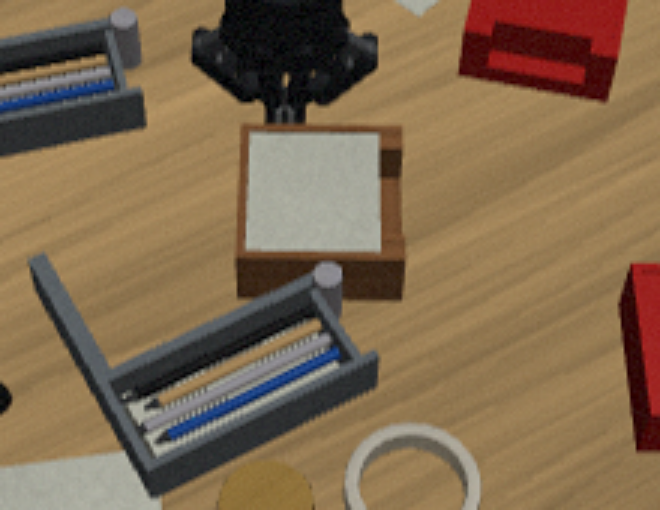

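>>> carry_out([
  [[-0.003, 0, 0], [0, 0, 0], 1],
  [[-0.002, 0, 0], [0, 0, 0], 1],
  [[-0.0015, -0.003, 0], [0, 0, -0.025], 1],
  [[-0.0012, -0.0045, 0], [0, 0, -0.035], 1],
  [[-0.0012, -0.0045, 0], [0, 0, -0.035], 1],
  [[-0.0012, -0.0045, 0], [0, 0, -0.035], 1],
])

```text
time: 10.5
tool_pos: [532.7, 20.6, 16.9]
tcp_rot: [179.7, -0.2, 155.4]
ft_force: [-1.1, 1.7, 0.4]
finger_gap: 0.0
```

```bash
python3 st.py
```

```text
10.5 org [ -24.1 -123.6] z 16.9 rot [179.7  -0.2 155.4] F org [-1.7 -1.1] 0.4 gap 0.0
phi tool 65.6 dist n 131.6 along t (p-l) 33.2 F n -1.7
```

>>> carry_out([
  [[-0.0013, -0.0045, 0], [0, 0, -0.035], 1],
  [[-0.0013, -0.0045, 0], [0, 0, -0.035], 1],
  [[-0.0013, -0.0045, 0], [0, 0, -0.035], 1],
  [[-0.0013, -0.0045, 0], [0, 0, -0.035], 1],
  [[-0.0013, -0.0045, 0], [0, 0, -0.035], 1],
  [[-0.0013, -0.0045, 0], [0, 0, -0.035], 1],
])

```text
time: 11.1
tool_pos: [528.8, -8.7, 15.4]
tcp_rot: [179.6, -0.5, 167.8]
ft_force: [-1.6, 1.7, 0.6]
finger_gap: 0.3
```

```bash
python3 st.py; python3 - <<'E'
from h import *
s=r.snapshot("scene"); cv2.imwrite("pics/c8.png",cv2.resize(s["image"][130:300,180:400],None,fx=3,fy=3))
E
```

```text
11.1 org [   5.2 -127.4] z 15.4 rot [179.6  -0.5 167.8] F org [-1.7 -1.6] 0.6 gap 0.3
phi tool 78.0 dist n 133.3 along t (p-l) 33.6 F n -1.9
```

View pics/c8.png

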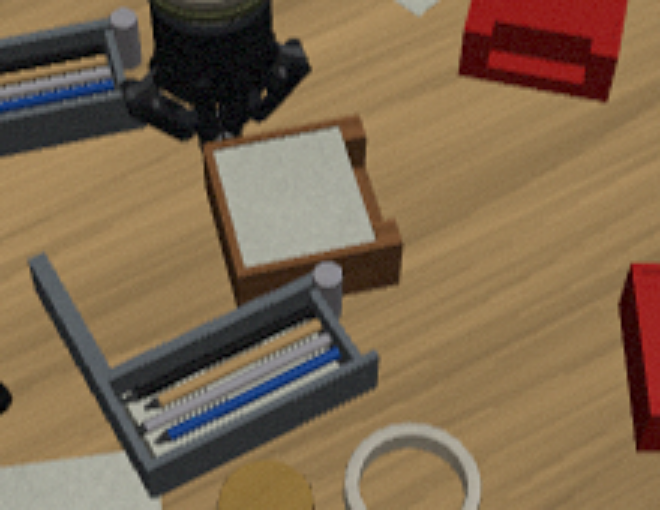

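>>> carry_out([
  [[0.005, 0, 0], [0, 0, 0], 1],
  [[0.001, 0.007, 0], [0, 0, 0], 1],
  [[0, 0.009, 0], [0.004, 0.004, 0], 1],
  [[0, 0.005, 0], [0, 0, 0], 1],
  [[-0.001, 0, 0], [0, 0, 0], 1],
  [[-0.003, 0, 0], [0, 0, 0], 1],
  [[-0.002, 0, 0], [0, 0, 0], 1],
])

```text
time: 11.85
tool_pos: [534.0, 13.6, 15.8]
tcp_rot: [179.9, -0.7, 167.8]
ft_force: [-0.3, -0.2, 0.0]
finger_gap: -0.1
```

```bash
python3 st.py
```

```text
11.85 org [ -17.  -122.3] z 15.8 rot [179.9  -0.7 167.8] F org [ 0.2 -0.3] 0.0 gap -0.1
phi tool 78.0 dist n 132.9 along t (p-l) 10.9 F n -0.2
```

>>> carry_out([
  [[-0.0015, -0.002, 0], [0, 0.003, -0.015], 1],
  [[-0.0012, -0.0035, 0], [0, 0.003, -0.02], 1],
  [[-0.0012, -0.0035, 0], [0, 0.003, -0.02], 1],
  [[-0.0012, -0.0035, 0], [0, 0.003, -0.02], 1],
  [[-0.0012, -0.0035, 0], [0, 0, -0.02], 1],
])

```text
time: 12.35
tool_pos: [533.1, -1.5, 14.4]
tcp_rot: [179.5, -2.1, 173.6]
ft_force: [-5.1, 4.0, 3.3]
finger_gap: 0.2
```

```bash
python3 st.py; python3 - <<'E'
from h import *
s=r.snapshot("scene"); cv2.imwrite("pics/c9.png",cv2.resize(s["image"][130:300,180:400],None,fx=3,fy=3))
E
```

```text
12.35 org [  -1.9 -123.1] z 14.4 rot [179.5  -2.1 173.6] F org [-4.  -5.1] 3.3 gap 0.2
phi tool 83.8 dist n 132.5 along t (p-l) 12.4 F n -5.5
```

View pics/c9.png

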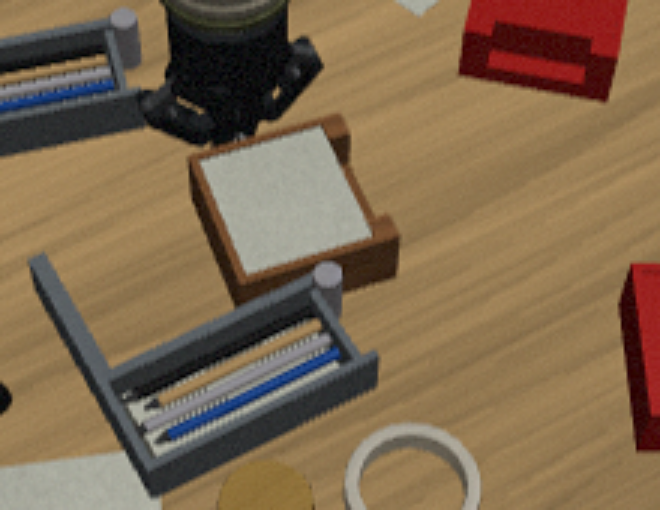

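>>> carry_out([
  [[-0.001, -0.0035, 0], [0, -0.01, -0.02], 1],
  [[-0.001, -0.0035, 0], [0, -0.01, -0.02], 1],
  [[-0.001, -0.0035, 0], [0, -0.01, -0.02], 1],
  [[-0.001, -0.0035, 0], [0, -0.007, -0.02], 1],
])

```text
time: 12.8
tool_pos: [534.8, -16.8, 13.2]
tcp_rot: [179.4, -0.0, 178.5]
ft_force: [-3.2, 1.8, 1.2]
finger_gap: -0.1
```

```bash
python3 st.py; python3 - <<'E'
from h import *
s=r.snapshot("scene"); cv2.imwrite("pics/c10.png",cv2.resize(s["image"][130:300,180:400],None,fx=3,fy=3))
E
```

```text
12.8 org [  13.3 -121.4] z 13.2 rot [179.4  -0.  178.5] F org [-1.7 -3.2] 1.2 gap -0.1
phi tool 88.7 dist n 131.0 along t (p-l) 16.2 F n -3.2
```

View pics/c10.png

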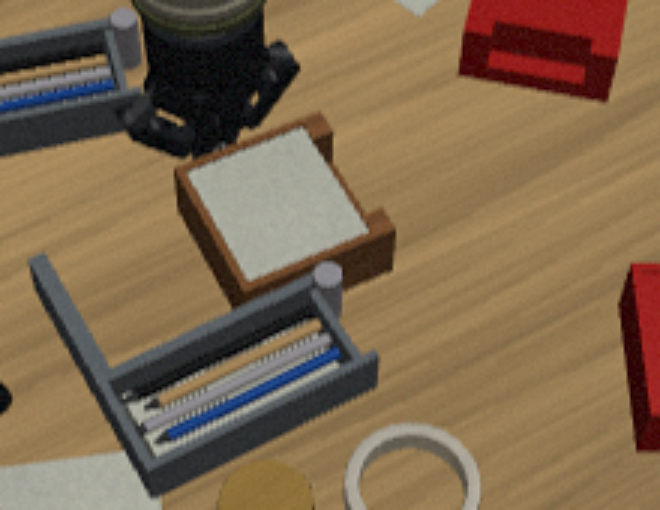

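>>> carry_out([
  [[-0.0012, -0.002, -0.0003], [0, 0, -0.012], 1],
  [[-0.0012, -0.002, -0.0003], [0, 0, -0.012], 1],
  [[-0.001, -0.001, -0.0003], [0, 0, 0], 1],
])

```text
time: 13.15
tool_pos: [535.6, -22.7, 13.2]
tcp_rot: [179.4, -0.3, -179.9]
ft_force: [-5.8, 1.2, 2.2]
finger_gap: 0.0
```

```bash
python3 st.py; python3 - <<'E'
from h import *
s=r.snapshot("scene"); cv2.imwrite("pics/c11.png",cv2.resize(s["image"][130:300,180:400],None,fx=3,fy=3))
E
```

```text
13.15 org [  19.2 -120.5] z 13.2 rot [ 179.4   -0.3 -179.9] F org [-1.1 -5.8] 2.2 gap 0.0
phi tool -269.7 dist n 130.6 along t (p-l) 18.6 F n -5.8
```

View pics/c11.png

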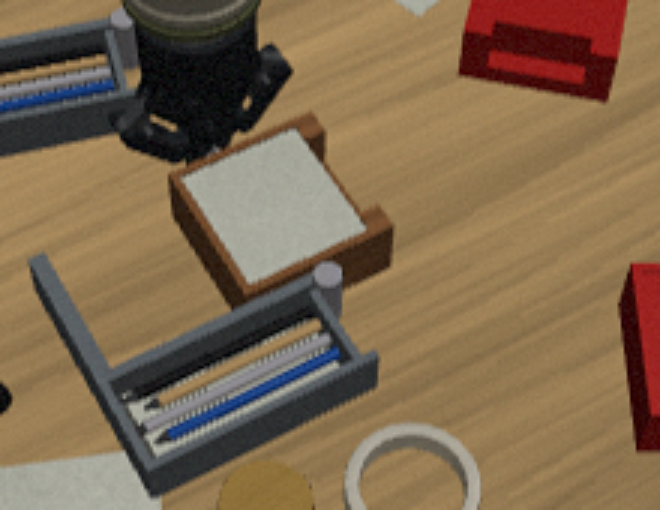

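>>> carry_out([
  [[-0.0012, -0.0005, -0.0005], [0.006, 0, 0], 1],
  [[-0.001, 0, -0.0005], [0.004, 0, 0], 1],
])

```text
time: 13.4
tool_pos: [535.5, -23.4, 13.2]
tcp_rot: [179.9, -0.6, -179.9]
ft_force: [-6.3, -0.4, 1.6]
finger_gap: -0.1
```

```bash
python3 st.py
```

```text
13.4 org [  19.9 -120.7] z 13.2 rot [ 179.9   -0.6 -179.9] F org [ 0.4 -6.3] 1.6 gap -0.1
phi tool -269.7 dist n 130.8 along t (p-l) 19.2 F n -6.3
```

>>> carry_out([
  [[0.005, 0, 0], [0, 0, 0], 1],
  [[0.008, 0, -0.005], [0, 0.008, 0], 1],
  [[0.004, 0, -0.02], [0, 0, 0], 1],
  [[0, 0.005, -0.025], [0, 0, 0.05], 0.3],
  [[0, 0.02, -0.025], [0, 0, 0.1], 0.3],
  [[-0.004, 0.03, -0.01], [0, 0, 0.12], 0.3],
  [[-0.008, 0.03, 0], [0, 0, 0.12], 0.3],
  [[-0.01, 0.025, 0], [0, 0, 0.12], 0.3],
])

```text
time: 14.2
tool_pos: [564.2, 75.1, 105.5]
tcp_rot: [-179.6, -0.6, 149.7]
ft_force: [0.1, -1.2, 0.3]
finger_gap: 59.7
```

```bash
python3 st.py; python3 - <<'E'
from plan import *
s=r.snapshot("top"); cv2.imwrite("pics/t12.png",cv2.resize(s["image"][140:290,200:400],None,fx=3,fy=3)); s=r.snapshot("scene"); cv2.imwrite("pics/c12.png",cv2.resize(s["image"][130:300,180:400],None,fx=3,fy=3))
plan([(-125,-55,85,90,9)],.3)
E
```

```text
14.2 org [-78.7 -92.3] z 105.5 rot [-179.6   -0.6  149.7] F org [1.2 0.1] 0.3 gap 59.7
phi tool 59.9 dist n 127.9 along t (p-l) -16.7 F n 0.8
[[-0.0009,0.0064,0.0023],[0,0,0.116],0.3],
[[-0.0002,0.0064,0.0023],[0,0,0.116],0.3],
[[0.0006,0.0064,0.0023],[0,0,0.116],0.3],
[[0.0013,0.0063,0.0023],[0,0,0.116],0.3],
[[0.0020,0.0061,0.0023],[0,0,0.116],0.3],
[[0.0027,0.0058,0.0023],[0,0,0.116],0.3],
[[0.0034,0.0055,0.0023],[0,0,0.116],0.3],
[[0.0040,0.0051,0.0023],[0,0,0.116],0.3],
[[0.0045,0.0046,0.0023],[0,0,0.116],0.3],
```

View pics/c12.png

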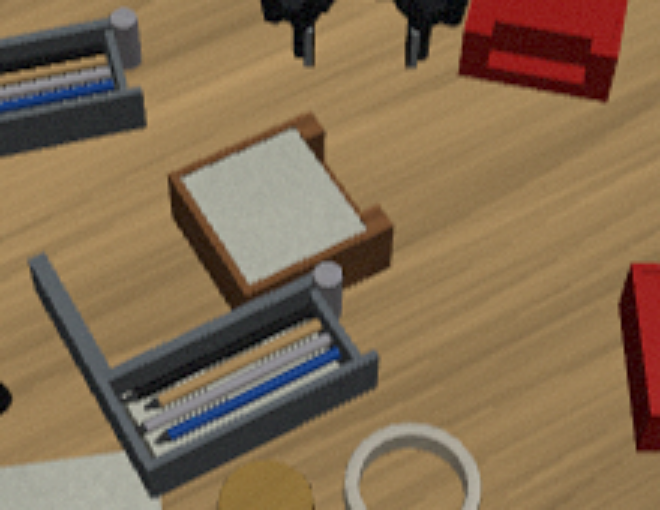

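View pics/t12.png

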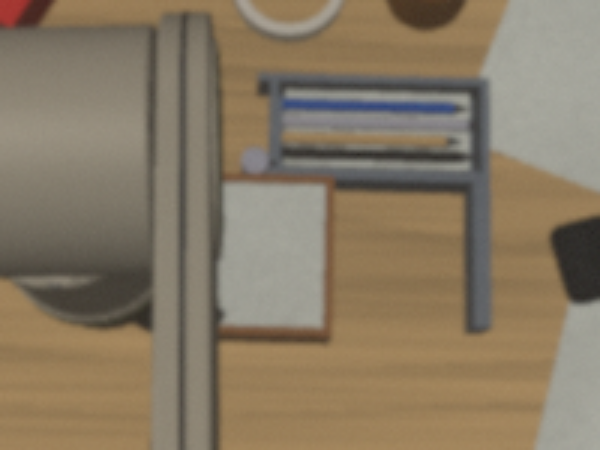

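The quarter turn is done: the box's side lies along the fence (top crop, row ~178, front edge at column 330). The open side faces -x. Next I'll place the two spread fingers behind the open side.

>>> carry_out([
  [[0.001, 0.005, 0.002], [0, 0, 0.11], 0.3],
  [[0.001, 0.006, 0.002], [0, 0, 0.116], 0.3],
  [[0.001, 0.006, 0.002], [0, 0, 0.116], 0.3],
  [[0.001, 0.006, 0.002], [0, 0, 0.116], 0.3],
  [[0.001, 0.006, 0.002], [0, 0, 0.116], 0.3],
  [[0.001, 0.005, 0.002], [0, 0, 0.116], 0.3],
  [[0.002, 0.002, 0.002], [0, 0, 0.11], 0.3],
  [[0, 0, 0], [0, 0, 0.1], 0.3],
  [[0, 0, 0], [0, 0, 0.1], 0.3],
])

```text
time: 15.2
tool_pos: [584.9, 100.3, 93.6]
tcp_rot: [-179.4, 0.2, 91.4]
ft_force: [0.2, -0.2, 0.9]
finger_gap: 59.6
```

```bash
python3 st.py; python3 - <<'E'
from plan import *
plan([(-110,-53.5,8,90-.2,8)],.3)
E
```

```text
15.2 org [-104.   -71.6] z 93.6 rot [-179.4    0.2   91.4] F org [0.2 0.2] 0.9 gap 59.6
phi tool 1.6 dist n 106.2 along t (p-l) 78.7 F n 0.2
[[0.0007,0.0023,0.0107],[0,0,0.003],0.3],
[[0.0007,0.0023,0.0107],[0,0,0.003],0.3],
[[0.0007,0.0023,0.0107],[0,0,0.003],0.3],
[[0.0007,0.0023,0.0107],[0,0,0.003],0.3],
[[0.0007,0.0023,0.0107],[0,0,0.003],0.3],
[[0.0007,0.0023,0.0107],[0,0,0.003],0.3],
[[0.0007,0.0023,0.0107],[0,0,0.003],0.3],
[[0.0007,0.0023,0.0107],[0,0,0.003],0.3],
```

>>> carry_out([
  [[0.001, 0.002, 0.012], [-0.002, 0, 0.004], 0.3],
  [[0.001, 0.002, 0.012], [-0.002, 0, 0.004], 0.3],
  [[0.001, 0.002, 0.012], [-0.002, 0, 0.004], 0.3],
  [[0.001, 0.002, 0.012], [-0.002, 0, 0.004], 0.3],
  [[0.001, 0.002, 0.012], [-0.002, 0, 0.004], 0.3],
  [[0.001, 0.001, 0.01], [0, 0, 0.004], 0.3],
  [[0, 0.001, 0.004], [0, 0, 0.003], 0.3],
  [[0, 0, 0.001], [0, 0, 0], 0.3],
])

```text
time: 16.0
tool_pos: [594.9, 104.6, 10.1]
tcp_rot: [-179.8, 0.2, 90.3]
ft_force: [-0.3, 0.4, -0.5]
finger_gap: 59.6
```

```bash
python3 st.py
```

```text
16.0 org [-108.3  -61.7] z 10.1 rot [-179.8    0.2   90.3] F org [-0.4 -0.3] -0.5 gap 59.6
phi tool 0.5 dist n 108.9 along t (p-l) 70.7 F n -0.4
```

>>> carry_out([
  [[-0.005, 0.002, 0], [-0.002, 0, 0.002], 0.3],
  [[-0.005, 0.002, 0], [-0.002, 0, 0.002], 0.3],
  [[-0.005, 0.001, 0], [0, 0, 0.002], 0.3],
  [[-0.004, 0, 0], [0, 0, 0.002], 0.3],
  [[-0.003, 0, 0], [0, 0, 0], 0.3],
  [[-0.003, 0, 0], [0, 0, 0], 0.3],
])

```text
time: 16.6
tool_pos: [602.3, 77.3, 12.5]
tcp_rot: [179.7, 0.2, 89.8]
ft_force: [-0.6, -1.4, -0.4]
finger_gap: 60.1
```

```bash
python3 st.py; python3 - <<'E'
from plan import *
s=r.snapshot("scene"); cv2.imwrite("pics/c13.png",cv2.resize(s["image"][130:300,180:400],None,fx=3,fy=3))
E
```

```text
16.6 org [-81.  -54.2] z 12.5 rot [179.7   0.2  89.8] F org [ 1.4 -0.6] -0.4 gap 60.1
phi tool 0.0 dist n 81.1 along t (p-l) 64.2 F n 1.4
```

View pics/c13.png

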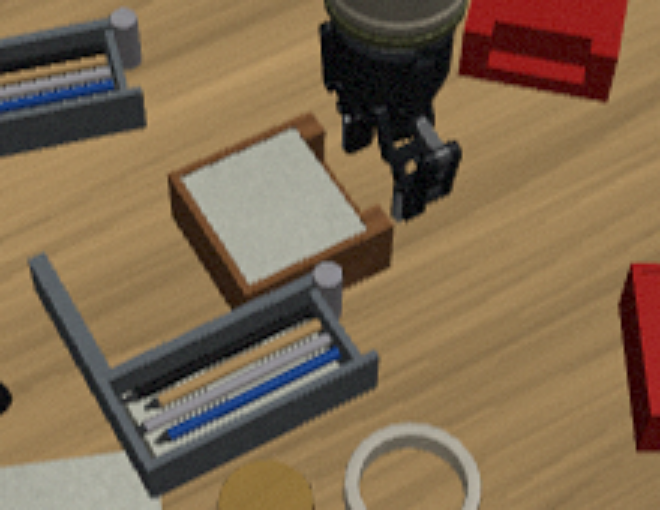

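>>> carry_out([
  [[-0.003, -0.001, 0.0005], [0.002, 0, 0], 0.3],
  [[-0.003, -0.001, 0.0005], [0.002, 0, 0], 0.3],
  [[-0.003, 0, 0], [0, 0, 0], 0.3],
  [[-0.003, 0, 0], [0, 0, 0], 0.3],
])

```text
time: 17.05
tool_pos: [600.0, 64.2, 11.5]
tcp_rot: [180.0, 0.2, 89.9]
ft_force: [0.4, -0.3, -0.1]
finger_gap: 59.6
```

>>> carry_out([
  [[-0.003, 0, 0], [0, 0, 0], 0.3],
  [[-0.003, 0, 0], [0, 0, 0], 0.3],
  [[-0.003, 0, 0], [0, 0, 0], 0.3],
  [[-0.003, 0, 0], [0, 0, 0], 0.3],
])

```text
time: 17.45
tool_pos: [597.2, 57.7, 11.4]
tcp_rot: [-179.7, -0.3, 89.8]
ft_force: [-3.2, 8.7, 3.9]
finger_gap: 59.6
```

```bash
python3 st.py
```

```text
17.45 org [-61.4 -59.2] z 11.4 rot [-179.7   -0.3   89.8] F org [-8.7 -3.2] 3.9 gap 59.6
phi tool 0.0 dist n 61.4 along t (p-l) 69.2 F n -8.7
```

```bash
python3 - <<'E'
from plan import *
s=r.snapshot("scene"); cv2.imwrite("pics/c14.png",cv2.resize(s["image"][150:270,220:380],None,fx=5,fy=5,interpolation=cv2.INTER_CUBIC))
s=r.snapshot("top"); cv2.imwrite("pics/t14.png",cv2.resize(s["image"][140:290,200:400],None,fx=3,fy=3));print(s and r.sense()["wrist_torque"])
E
```

```text
[ 1.04700825  0.67433588 -0.31078235]
```

View pics/c14.png

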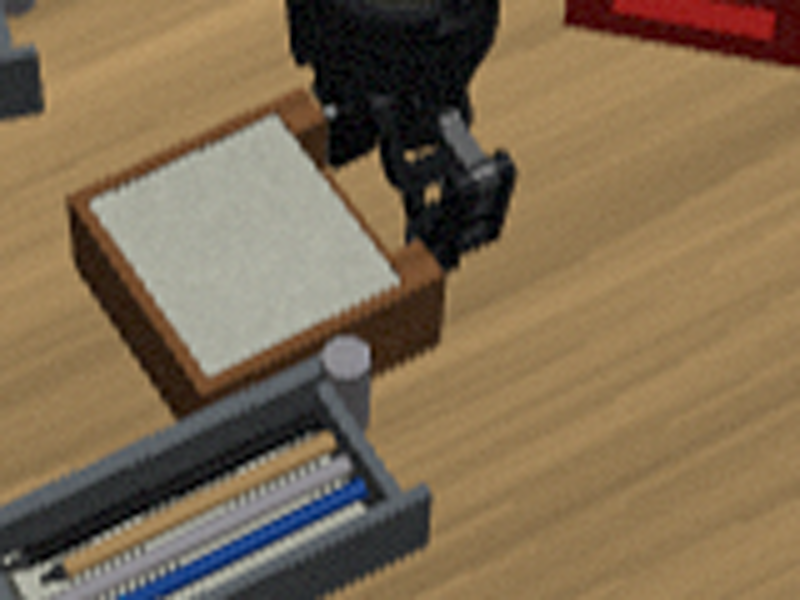

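View pics/t14.png

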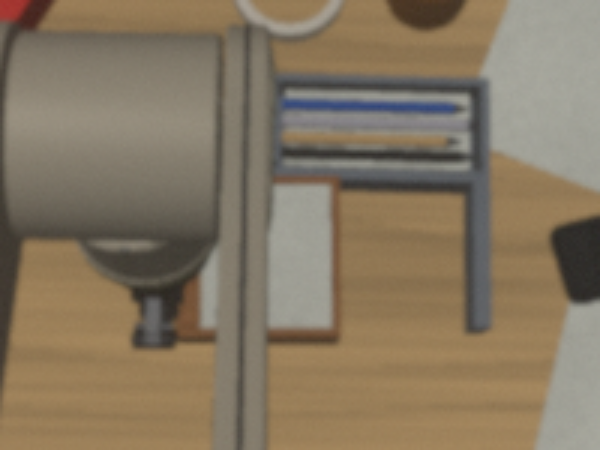

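>>> carry_out([
  [[0.004, 0, 0], [0, 0, 0], 0.3],
  [[0.001, 0.004, 0], [-0.003, -0.003, 0], 0.3],
  [[0, 0.002, 0], [0, 0, 0], 0.3],
  [[-0.003, 0, 0], [0, 0, 0], 0.3],
  [[-0.002, 0, 0], [0, 0, 0], 0.3],
])

```text
time: 18.05
tool_pos: [604.1, 57.6, 11.4]
tcp_rot: [-179.9, -0.1, 89.9]
ft_force: [1.1, 2.0, -0.9]
finger_gap: 59.8
```

```bash
python3 st.py
```

```text
18.05 org [-61.3 -52.3] z 11.4 rot [-1.799e+02 -1.000e-01  8.990e+01] F org [-2.   1.1] -0.9 gap 59.8
phi tool 0.1 dist n 61.4 along t (p-l) 62.3 F n -2.0
```

>>> carry_out([
  [[-0.002, 0, 0], [0, 0, 0], 0.3],
  [[-0.002, 0, 0], [0, 0, 0], 0.3],
  [[-0.002, 0, 0], [0, 0, 0], 0.3],
])

```text
time: 18.35
tool_pos: [604.4, 51.2, 11.4]
tcp_rot: [-180.0, -0.2, 89.9]
ft_force: [0.8, 3.0, -0.4]
finger_gap: 60.0
```

```bash
python3 st.py
```

```text
18.35 org [-55. -52.] z 11.4 rot [-180.    -0.2   89.9] F org [-3.   0.8] -0.4 gap 60.0
phi tool 0.1 dist n 55.0 along t (p-l) 61.9 F n -3.0
```

>>> carry_out([
  [[-0.0025, 0, 0], [0, 0, 0], 0.3],
  [[-0.0025, 0, 0], [0, 0, 0], 0.3],
  [[-0.0025, 0, 0], [0, 0, 0], 0.3],
  [[-0.0025, 0, 0], [0, 0, 0], 0.3],
  [[-0.0025, 0, 0], [0, 0, 0], 0.3],
])

```text
time: 18.85
tool_pos: [604.2, 38.0, 11.4]
tcp_rot: [-180.0, -0.2, 89.8]
ft_force: [-0.0, 3.8, 0.6]
finger_gap: 59.7
```

```bash
python3 st.py; python3 - <<'E'
from plan import *
s=r.snapshot("scene"); cv2.imwrite("pics/c15.png",cv2.resize(s["image"][150:270,220:380],None,fx=5,fy=5,interpolation=cv2.INTER_CUBIC))
E
```

```text
18.85 org [-41.7 -52.2] z 11.4 rot [-180.    -0.2   89.8] F org [-3.8 -0. ] 0.6 gap 59.7
phi tool 0.0 dist n 41.7 along t (p-l) 62.2 F n -3.8
```

View pics/c15.png

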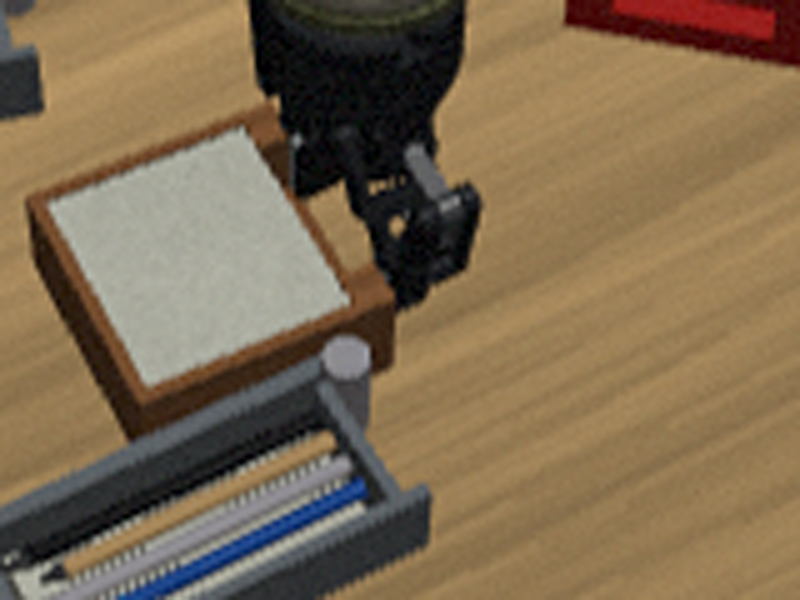

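```bash
python3 - <<'E'
from plan import *
s=r.snapshot("scene")
for px in [(220+480/5,150+190/5),(220+477/5,150+215/5),(220+468/5,150+262/5),(220+430/5,150+295/5)]:
  for z in (20,30,40,50,60,70,80): 
    q=toO(ray(s,[px],z))[0]; print(px,z,q.round(0))
E
```

```text
(316.0, 188.0) 20 [-97. -48.]
(316.0, 188.0) 30 [-92. -42.]
(316.0, 188.0) 40 [-88. -36.]
(316.0, 188.0) 50 [-83. -30.]
(316.0, 188.0) 60 [-79. -24.]
(316.0, 188.0) 70 [-75. -18.]
(316.0, 188.0) 80 [-70. -12.]
(315.4, 193.0) 20 [-89. -37.]
(315.4, 193.0) 30 [-85. -32.]
(315.4, 193.0) 40 [-80. -26.]
(315.4, 193.0) 50 [-76. -20.]
(315.4, 193.0) 60 [-72. -14.]
(315.4, 193.0) 70 [-67.  -8.]
(315.4, 193.0) 80 [-63.  -2.]
(313.6, 202.4) 20 [-73. -19.]
(313.6, 202.4) 30 [-69. -13.]
(313.6, 202.4) 40 [-65.  -8.]
(313.6, 202.4) 50 [-61.  -2.]
(313.6, 202.4) 60 [-57.   4.]
(313.6, 202.4) 70 [-53.   9.]
(313.6, 202.4) 80 [-49.  15.]
(306.0, 209.0) 20 [-51. -13.]
(306.0, 209.0) 30 [-48.  -7.]
(306.0, 209.0) 40 [-44.  -2.]
(306.0, 209.0) 50 [-40.   4.]
(306.0, 209.0) 60 [-36.  10.]
(306.0, 209.0) 70 [-32.  15.]
(306.0, 209.0) 80 [-28.  21.]
```

>>> carry_out([
  [[-0.0025, -0.0005, 0], [0, 0, 0], 0.3],
  [[-0.0025, -0.0005, 0], [0, 0, 0], 0.3],
  [[-0.0025, -0.0005, 0], [0, 0, 0], 0.3],
  [[-0.0025, 0, 0], [0, 0, 0], 0.3],
  [[-0.0025, 0, 0], [0, 0, 0], 0.3],
  [[-0.0025, 0, 0], [0, 0, 0], 0.3],
])

```text
time: 19.55
tool_pos: [602.4, 22.1, 11.4]
tcp_rot: [-180.0, -0.2, 89.8]
ft_force: [0.2, 3.4, 0.6]
finger_gap: 59.7
```

>>> carry_out([
  [[-0.0025, 0, 0], [0, 0, 0], 0.3],
  [[-0.0025, 0, 0], [0, 0, 0], 0.3],
  [[-0.0025, 0, 0], [0, 0, 0], 0.3],
  [[-0.0025, 0, 0], [0, 0, 0], 0.3],
])

```text
time: 19.95
tool_pos: [602.3, 11.2, 11.4]
tcp_rot: [-180.0, -0.2, 89.8]
ft_force: [0.3, 3.2, -0.4]
finger_gap: 60.0
```

```bash
python3 st.py; python3 - <<'E'
from plan import *
s=r.snapshot("scene"); cv2.imwrite("pics/c16.png",cv2.resize(s["image"][150:270,200:360],None,fx=5,fy=5,interpolation=cv2.INTER_CUBIC))
E
```

```text
19.95 org [-14.9 -53.9] z 11.4 rot [-180.    -0.2   89.8] F org [-3.2  0.3] -0.4 gap 60.0
phi tool 0.0 dist n 15.0 along t (p-l) 63.9 F n -3.2
```

View pics/c16.png

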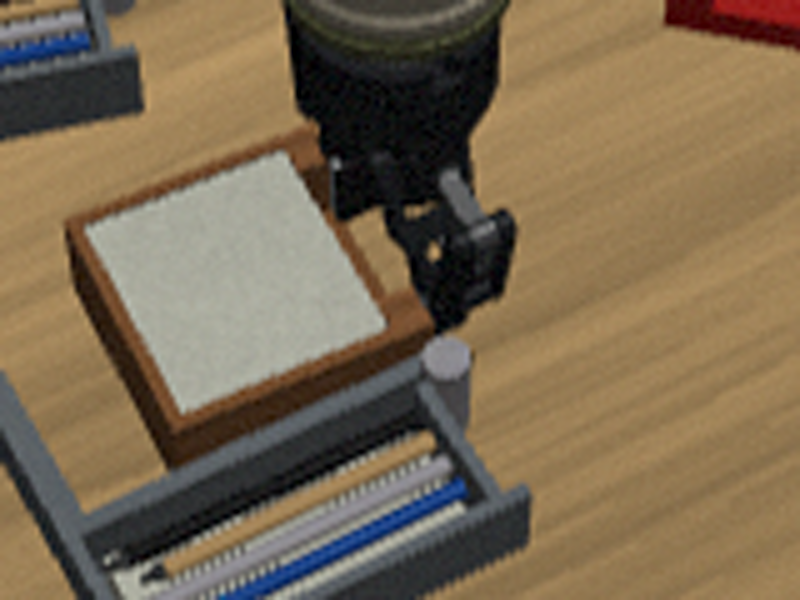

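>>> carry_out([
  [[-0.0025, 0, 0], [0, 0, 0], 0.3],
  [[-0.0025, 0, 0], [0, 0, 0], 0.3],
  [[-0.0025, 0, 0], [0, 0, 0], 0.3],
  [[-0.0025, 0, 0], [0, 0, 0], 0.3],
])

```text
time: 20.4
tool_pos: [602.4, 0.2, 11.4]
tcp_rot: [-180.0, -0.2, 89.9]
ft_force: [-0.5, 4.0, 1.2]
finger_gap: 60.0
```

>>> carry_out([
  [[-0.0025, 0, 0], [0, 0, 0], 0.3],
  [[-0.0025, 0, 0], [0, 0, 0], 0.3],
  [[-0.0025, 0, 0], [0, 0, 0], 0.3],
  [[-0.0025, 0, 0], [0, 0, 0], 0.3],
])

```text
time: 20.8
tool_pos: [602.3, -10.7, 11.3]
tcp_rot: [-180.0, -0.2, 89.8]
ft_force: [0.6, 3.9, 0.6]
finger_gap: 60.0
```

>>> carry_out([
  [[-0.0025, 0, 0], [0, 0, 0], 0.3],
  [[-0.0025, 0, 0], [0, 0, 0], 0.3],
  [[-0.0025, 0, 0], [0, 0, 0], 0.3],
  [[-0.0025, 0, 0], [0, 0, 0], 0.3],
])

```text
time: 21.2
tool_pos: [602.3, -21.5, 11.4]
tcp_rot: [-180.0, -0.2, 89.8]
ft_force: [0.2, 4.5, 0.4]
finger_gap: 59.7
```

```bash
python3 st.py
```

```text
21.2 org [ 17.8 -53.9] z 11.4 rot [-180.    -0.2   89.8] F org [-4.5  0.2] 0.4 gap 59.7
phi tool 0.0 dist n -17.8 along t (p-l) 63.9 F n -4.5
```

>>> carry_out([
  [[-0.0015, 0, 0], [0, 0, 0], 0.3],
  [[-0.0015, 0, 0], [0, 0, 0], 0.3],
  [[-0.0015, 0, 0], [0, 0, 0], 0.3],
  [[-0.001, 0, 0], [0, 0, 0], 0.3],
])

```text
time: 21.6
tool_pos: [602.3, -27.7, 11.4]
tcp_rot: [-180.0, -0.2, 89.8]
ft_force: [0.4, 3.8, 0.6]
finger_gap: 59.4
```

>>> carry_out([
  [[-0.001, 0, 0], [0, 0, 0], 0.3],
  [[-0.001, 0, 0], [0, 0, 0], 0.3],
])

```text
time: 21.8
tool_pos: [602.3, -29.8, 11.4]
tcp_rot: [-180.0, -0.2, 89.8]
ft_force: [0.3, 3.8, 0.8]
finger_gap: 59.4
```

>>> carry_out([
  [[-0.001, 0, 0], [0, 0, 0], 0.3],
  [[-0.001, 0, 0], [0, 0, 0], 0.3],
])

```text
time: 22.0
tool_pos: [602.2, -31.9, 11.4]
tcp_rot: [-180.0, -0.2, 89.8]
ft_force: [-0.0, 4.7, 0.5]
finger_gap: 59.4
```

```bash
python3 st.py
```

```text
22.0 org [ 28.1 -53.9] z 11.4 rot [-180.    -0.2   89.8] F org [-4.7 -0. ] 0.5 gap 59.4
phi tool 0.0 dist n -28.1 along t (p-l) 63.9 F n -4.7
```

>>> carry_out([
  [[-0.001, 0, 0], [0, 0, 0], 0.3],
])

```text
time: 22.1
tool_pos: [602.2, -32.1, 11.3]
tcp_rot: [-179.9, -0.3, 89.9]
ft_force: [-1.1, 11.3, 2.5]
finger_gap: 59.9
```

>>> carry_out([
  [[-0.001, 0, 0], [0, 0, 0], 0.3],
])

```text
time: 22.2
tool_pos: [602.1, -32.0, 11.4]
tcp_rot: [-179.9, -0.4, 89.9]
ft_force: [-0.1, 9.8, 3.1]
finger_gap: 60.1
```

```bash
python3 st.py
```

```text
22.2 org [ 28.3 -54. ] z 11.4 rot [-179.9   -0.4   89.9] F org [-9.8 -0.2] 3.1 gap 60.1
phi tool 0.1 dist n -28.2 along t (p-l) 64.0 F n -9.8
```

Contact with the stop: the box stopped at TCP x=28 with 10 N. I'll retreat and check flushness before the final press.

>>> carry_out([
  [[0.006, 0, 0], [0, 0, 0], 0.3],
  [[0.015, 0, 0], [0, -0.005, 0], 0.3],
  [[0.015, -0.005, -0.01], [0, 0, 0], 0.3],
  [[0.015, -0.005, -0.03], [0, 0, 0], 0.3],
  [[0.03, -0.005, -0.04], [0, 0, 0], 0.3],
  [[0.045, 0, -0.02], [0, 0, 0], 0.3],
  [[0.045, 0, 0], [0, 0, 0], 0.3],
  [[0.03, 0, 0], [0, 0, 0], 0.3],
  [[0.01, 0, 0], [0, 0, 0], 0.3],
])

```text
time: 23.1
tool_pos: [585.7, 184.1, 119.5]
tcp_rot: [179.9, 0.1, 89.6]
ft_force: [-0.6, -0.8, -0.4]
finger_gap: 59.9
```

```bash
python3 st.py; python3 - <<'E'
from plan import *
s=r.snapshot("scene"); cv2.imwrite("pics/c17.png",cv2.resize(s["image"][170:300,180:330],None,fx=5,fy=4.6,interpolation=cv2.INTER_CUBIC))
s=r.snapshot("top"); cv2.imwrite("pics/t17.png",cv2.resize(s["image"][150:260,260:380],None,fx=6,fy=5.4,interpolation=cv2.INTER_CUBIC))
E
```

```text
23.1 org [-187.8  -71.2] z 119.5 rot [1.799e+02 1.000e-01 8.960e+01] F org [ 0.8 -0.6] -0.4 gap 59.9
phi tool -0.2 dist n 187.5 along t (p-l) 81.9 F n 0.8
```

View pics/c17.png

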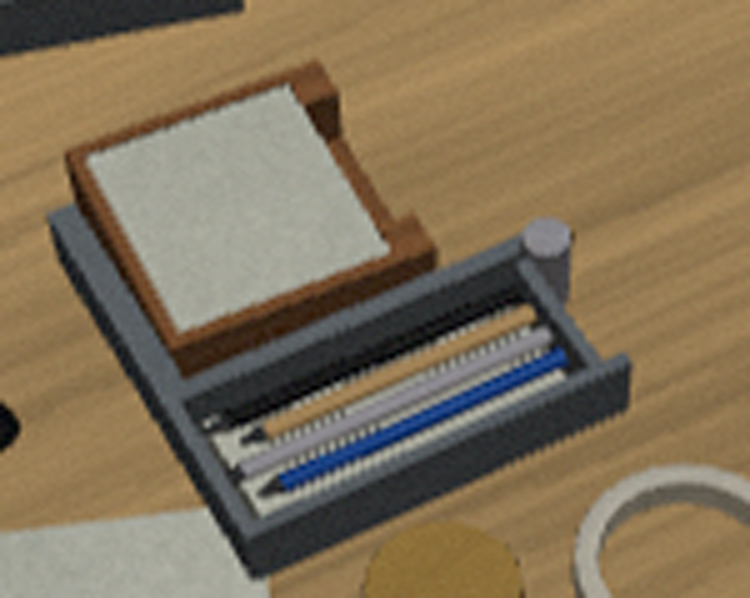

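View pics/t17.png

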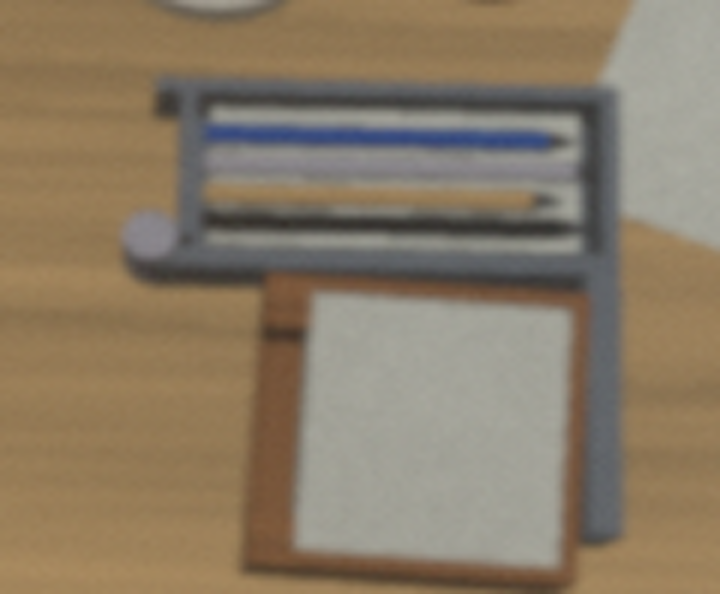

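```bash
cat > corners.py <<'E'
from plan import *
def rep(px,s=None):
    s=s or r.snapshot("top")
    q=toO(ray(s,px,50)); print(q.round(1).tolist(),"c",q.mean(0).round(1))
    for i in range(4):
        e=q[(i+1)%4]-q[i]; print(np.linalg.norm(e).round(1),(np.degrees(np.arctan2(e[1],e[0]))).round(1))
E
python3 - <<'E'
from corners import *
c=np.array([[265,272],[592,292],[573,583],[245,570]])
rep(c/[6,5.4]+[260,150])
E
```

```text
[[40.5, -4.5], [151.4, -9.4], [144.3, -119.0], [35.7, -117.2]] c [ 93.  -62.5]
111.0 -2.5
109.9 -93.7
108.7 179.0
112.8 87.6
```

```bash
python3 - <<'E'
from plan import *
print(toO(ray(r.snapshot("top"),[[303,296],[376,319],[355,402]],40)))
plan([(93,-155,110,179.8,12)],.3)
E
```

```text
[[  41.76316565 -196.07254516]
 [ 185.21809497 -236.21942235]
 [ 143.34821287 -390.05618572]]
[[-0.0231,-0.0068,0.0006],[0,0,-0.131],0.3],
[[-0.0220,-0.0098,0.0006],[0,0,-0.131],0.3],
[[-0.0205,-0.0126,0.0006],[0,0,-0.131],0.3],
[[-0.0187,-0.0152,0.0006],[0,0,-0.131],0.3],
[[-0.0166,-0.0175,0.0006],[0,0,-0.131],0.3],
[[-0.0141,-0.0195,0.0006],[0,0,-0.131],0.3],
[[-0.0114,-0.0212,0.0006],[0,0,-0.131],0.3],
[[-0.0086,-0.0225,0.0006],[0,0,-0.131],0.3],
[[-0.0055,-0.0234,0.0006],[0,0,-0.131],0.3],
[[-0.0024,-0.0240,0.0006],[0,0,-0.131],0.3],
[[0.0007,-0.0241,0.0006],[0,0,-0.131],0.3],
[[0.0039,-0.0238,0.0006],[0,0,-0.131],0.3],
```

>>> carry_out([
  [[-0.023, -0.007, 0], [0, 0, -0.131], 0.3],
  [[-0.022, -0.01, 0], [0, 0, -0.131], 0.3],
  [[-0.021, -0.013, 0], [0, 0, -0.131], 0.3],
  [[-0.019, -0.015, 0], [0, 0, -0.131], 0.3],
  [[-0.017, -0.018, 0], [0, 0, -0.131], 0.3],
  [[-0.014, -0.02, 0], [0, 0, -0.131], 0.3],
  [[-0.011, -0.021, 0], [0, 0, -0.131], 0.3],
  [[-0.009, -0.022, 0], [0, 0, -0.131], 0.3],
  [[-0.005, -0.023, 0], [0, 0, -0.131], 0.3],
  [[-0.002, -0.022, 0], [0, 0, -0.131], 0.3],
  [[0.001, -0.012, 0], [0, 0, -0.1], 0.3],
  [[0, 0, 0], [0, 0, 0], 0.3],
])

```text
time: 24.5
tool_pos: [501.2, -92.1, 113.8]
tcp_rot: [-179.3, -0.8, 172.1]
ft_force: [0.2, 0.8, 0.8]
finger_gap: 59.6
```

```bash
python3 st.py; python3 - <<'E'
from plan import *
plan([(93,-148,20,179.8,10)],.3)
E
```

```text
24.5 org [  88.7 -154.7] z 113.8 rot [-179.3   -0.8  172.1] F org [-0.8  0.2] 0.8 gap 59.6
phi tool 82.3 dist n 151.3 along t (p-l) 110.1 F n 0.1
[[-0.0007,-0.0003,0.0094],[0,0,-0.013],0.3],
[[-0.0007,-0.0003,0.0094],[0,0,-0.013],0.3],
[[-0.0007,-0.0004,0.0094],[0,0,-0.013],0.3],
[[-0.0007,-0.0004,0.0094],[0,0,-0.013],0.3],
[[-0.0007,-0.0004,0.0094],[0,0,-0.013],0.3],
[[-0.0007,-0.0004,0.0094],[0,0,-0.013],0.3],
[[-0.0007,-0.0004,0.0094],[0,0,-0.013],0.3],
[[-0.0007,-0.0004,0.0094],[0,0,-0.013],0.3],
[[-0.0007,-0.0004,0.0094],[0,0,-0.013],0.3],
[[-0.0007,-0.0004,0.0094],[0,0,-0.013],0.3],
```

>>> carry_out([
  [[0, 0, 0.012], [-0.002, -0.002, -0.013], 0.3],
  [[0, 0, 0.012], [-0.002, -0.002, -0.013], 0.3],
  [[0, 0, 0.012], [-0.002, -0.002, -0.013], 0.3],
  [[0, 0, 0.012], [-0.002, -0.002, -0.013], 0.3],
  [[0, 0, 0.012], [-0.002, -0.002, -0.013], 0.3],
  [[0, 0, 0.012], [0, 0, -0.013], 0.3],
  [[0, 0, 0.012], [0, 0, -0.013], 0.3],
  [[0, 0, 0.007], [0, 0, -0.013], 0.3],
  [[0, 0, 0.003], [0, 0, -0.013], 0.3],
  [[0, 0, 0], [0, 0, -0.01], 0.3],
])

```text
time: 25.5
tool_pos: [497.6, -91.0, 8.1]
tcp_rot: [179.9, -0.5, 179.4]
ft_force: [-0.0, -0.7, -0.2]
finger_gap: 60.0
```

```bash
python3 st.py; python3 - <<'E'
from plan import *
plan([(90,-128,12,179.8,10)],.3)
E
```

```text
25.5 org [  87.6 -158.3] z 8.1 rot [179.9  -0.5 179.4] F org [ 0.7 -0. ] -0.2 gap 60.0
phi tool 89.6 dist n 167.8 along t (p-l) 88.7 F n 0.0
[[-0.0030,-0.0002,-0.0004],[0,0,-0.001],0.3],
[[-0.0030,-0.0002,-0.0004],[0,0,-0.001],0.3],
[[-0.0030,-0.0002,-0.0004],[0,0,-0.001],0.3],
[[-0.0030,-0.0002,-0.0004],[0,0,-0.001],0.3],
[[-0.0030,-0.0002,-0.0004],[0,0,-0.001],0.3],
[[-0.0030,-0.0002,-0.0004],[0,0,-0.001],0.3],
[[-0.0030,-0.0002,-0.0004],[0,0,-0.001],0.3],
[[-0.0030,-0.0002,-0.0004],[0,0,-0.001],0.3],
[[-0.0030,-0.0002,-0.0004],[0,0,-0.001],0.3],
[[-0.0030,-0.0002,-0.0004],[0,0,-0.001],0.3],
```

>>> carry_out([
  [[-0.004, -0.001, -0.001], [0, -0.003, -0.002], 0.3],
  [[-0.004, -0.001, -0.001], [0, -0.003, -0.002], 0.3],
  [[-0.004, 0, -0.001], [0, -0.002, -0.002], 0.3],
  [[-0.004, 0, -0.001], [0, 0, 0], 0.3],
  [[-0.003, 0, 0], [0, 0, 0], 0.3],
  [[-0.002, 0, 0], [0, 0, 0], 0.3],
])

```text
time: 26.1
tool_pos: [523.0, -94.1, 15.3]
tcp_rot: [-180.0, 0.3, 179.8]
ft_force: [0.4, 0.4, 0.1]
finger_gap: 59.4
```

```bash
python3 st.py
```

```text
26.1 org [  90.6 -132.9] z 15.3 rot [-180.     0.3  179.8] F org [-0.4  0.4] 0.1 gap 59.4
phi tool 90.0 dist n 142.9 along t (p-l) 90.6 F n 0.4
```

>>> carry_out([
  [[-0.0015, 0, 0], [0, 0, 0], 0.3],
  [[-0.0015, 0, 0], [0, 0, 0], 0.3],
  [[-0.0015, 0, 0], [0, 0, 0], 0.3],
])

```text
time: 26.4
tool_pos: [527.3, -94.2, 15.3]
tcp_rot: [-180.0, 0.2, 179.8]
ft_force: [-8.0, -1.2, 5.6]
finger_gap: 59.9
```

```bash
python3 st.py
```

```text
26.4 org [  90.7 -128.6] z 15.3 rot [-180.     0.2  179.8] F org [ 1.2 -8. ] 5.6 gap 59.9
phi tool 90.0 dist n 138.6 along t (p-l) 90.7 F n -8.0
```

>>> carry_out([
  [[-0.001, 0, 0], [0, 0, 0], 0.3],
  [[-0.001, 0, 0], [0, 0, 0], 0.3],
])

```text
time: 26.6
tool_pos: [527.2, -94.2, 14.8]
tcp_rot: [-180.0, -0.1, 179.8]
ft_force: [-6.8, -0.7, 5.5]
finger_gap: 59.9
```

>>> carry_out([
  [[-0.001, 0, 0], [0, 0, 0], 0.3],
  [[-0.001, 0, 0], [0, 0, 0], 0.3],
])

```text
time: 26.8
tool_pos: [527.1, -94.3, 14.3]
tcp_rot: [-180.0, -0.3, 179.7]
ft_force: [-5.5, 0.1, 4.6]
finger_gap: 59.6
```

```bash
python3 st.py;  python3 - <<'E'
from plan import *
s=r.snapshot("scene"); cv2.imwrite("pics/c18.png",cv2.resize(s["image"][150:280,170:320],None,fx=5,fy=4.6,interpolation=cv2.INTER_CUBIC))
E
```

```text
26.8 org [  90.8 -128.8] z 14.3 rot [-180.    -0.3  179.7] F org [-0.1 -5.5] 4.6 gap 59.6
phi tool 89.9 dist n 138.7 along t (p-l) 90.9 F n -5.5
```

View pics/c18.png

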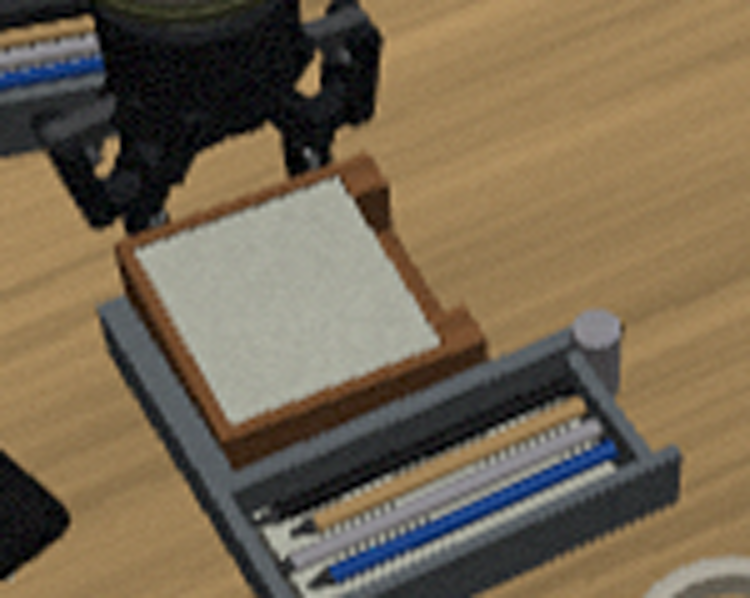

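>>> carry_out([
  [[0.003, 0, 0], [0, 0, 0], 0.3],
  [[0.001, 0, 0], [0, -0.005, 0], 0.3],
  [[-0.002, 0, 0], [0, 0, 0], 0.3],
  [[-0.002, 0, -0.0005], [0, 0, 0], 0.3],
])

```text
time: 27.25
tool_pos: [526.6, -94.2, 14.4]
tcp_rot: [180.0, -0.1, 179.7]
ft_force: [-0.1, 0.3, -0.7]
finger_gap: 59.9
```

>>> carry_out([
  [[-0.0018, 0, -0.0008], [0, 0, 0], 0.3],
])

```text
time: 27.35
tool_pos: [528.3, -94.1, 15.0]
tcp_rot: [180.0, -0.1, 179.7]
ft_force: [-2.2, -0.2, -1.2]
finger_gap: 59.8
```

>>> carry_out([
  [[-0.0018, 0, -0.0008], [0, 0, 0], 0.3],
])

```text
time: 27.45
tool_pos: [529.7, -94.1, 15.5]
tcp_rot: [180.0, -0.2, 179.7]
ft_force: [-2.6, -1.2, -1.8]
finger_gap: 59.8
```

```bash
python3 st.py
```

```text
27.45 org [  90.6 -126.2] z 15.5 rot [180.   -0.2 179.7] F org [ 1.2 -2.6] -1.8 gap 59.8
phi tool 89.9 dist n 136.1 along t (p-l) 90.8 F n -2.6
```

>>> carry_out([
  [[-0.0015, 0, -0.0003], [0, 0, 0], 0.3],
  [[-0.0015, 0, -0.0003], [0, 0, 0], 0.3],
])

```text
time: 27.65
tool_pos: [532.4, -94.1, 15.7]
tcp_rot: [180.0, -0.2, 179.7]
ft_force: [-1.8, -0.1, -1.7]
finger_gap: 59.7
```

>>> carry_out([
  [[-0.0012, 0, -0.0003], [0, 0, 0], 0.3],
  [[-0.0012, 0, -0.0003], [0, 0, 0], 0.3],
])

```text
time: 27.85
tool_pos: [534.1, -94.4, 15.8]
tcp_rot: [180.0, -0.4, 179.7]
ft_force: [-8.5, -4.5, -0.7]
finger_gap: 59.9
```

```bash
python3 st.py
```

```text
27.85 org [  90.9 -121.7] z 15.8 rot [180.   -0.4 179.7] F org [ 4.5 -8.5] -0.7 gap 59.9
phi tool 89.9 dist n 131.6 along t (p-l) 91.1 F n -8.5
```

>>> carry_out([
  [[-0.0012, 0, -0.0003], [0, 0, 0], 0.3],
  [[-0.001, 0, -0.0003], [0, 0, 0], 0.3],
])

```text
time: 28.05
tool_pos: [534.8, -95.0, 15.8]
tcp_rot: [-180.0, -0.6, 179.7]
ft_force: [-4.8, -3.4, -0.3]
finger_gap: 59.7
```

```bash
python3 st.py
```

```text
28.05 org [  91.6 -121.1] z 15.8 rot [-180.    -0.6  179.7] F org [ 3.4 -4.8] -0.3 gap 59.7
phi tool 89.9 dist n 131.0 along t (p-l) 91.8 F n -4.8
```

Now against the fence. I'll back off, lift and look again.

>>> carry_out([
  [[0.005, 0, 0], [0, 0, 0], 0.3],
  [[0.01, 0, -0.005], [0, -0.005, 0], 0.3],
  [[0.005, 0.005, -0.02], [0, 0, 0.05], 0.3],
  [[0, 0.02, -0.03], [0, 0, 0.13], 0.3],
  [[0, 0.03, -0.03], [0, 0, 0.13], 0.3],
  [[-0.005, 0.04, -0.01], [0, 0, 0.14], 0.3],
  [[-0.01, 0.04, 0], [0, 0, 0.14], 0.3],
  [[-0.01, 0.04, 0], [0, 0, 0.14], 0.3],
  [[-0.005, 0.035, 0], [0, 0, 0.14], 0.3],
  [[0, 0.03, 0], [0, 0, 0.14], 0.3],
  [[0.01, 0.02, 0], [0, 0, 0.14], 0.3],
  [[0.01, 0.01, 0], [0, 0, 0.14], 0.3],
])

```text
time: 29.25
tool_pos: [676.2, 135.6, 122.1]
tcp_rot: [179.1, -0.0, 102.9]
ft_force: [-0.5, 0.1, 0.4]
finger_gap: 59.6
```

```bash
python3 st.py; python3 - <<'E'
from plan import *
s=r.snapshot("scene"); cv2.imwrite("pics/c19.png",cv2.resize(s["image"][170:300,180:330],None,fx=5,fy=4.6,interpolation=cv2.INTER_CUBIC))
s=r.snapshot("top"); cv2.imwrite("pics/t19.png",cv2.resize(s["image"][150:260,260:380],None,fx=6,fy=5.4,interpolation=cv2.INTER_CUBIC))
E
```

```text
29.25 org [-139.6   19.5] z 122.1 rot [179.1  -0.  102.9] F org [-0.1 -0.5] 0.4 gap 59.6
phi tool 13.1 dist n 133.8 along t (p-l) -40.8 F n -0.2
```

View pics/t19.png

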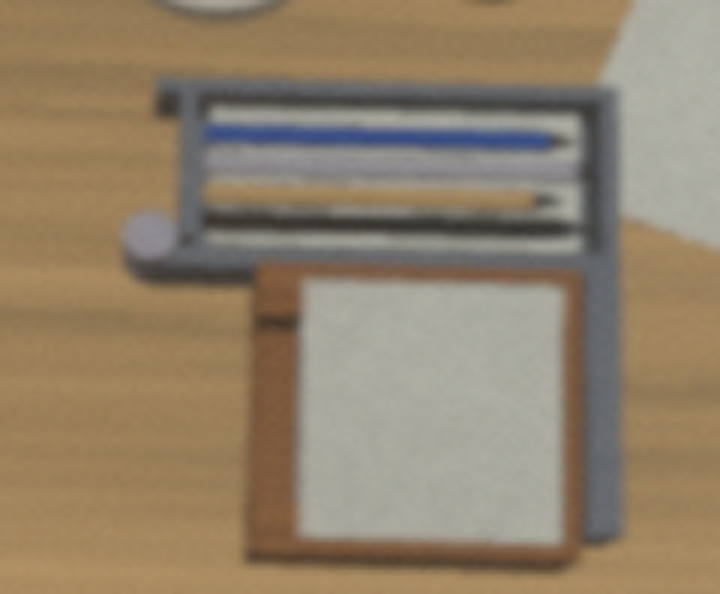

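View pics/c19.png

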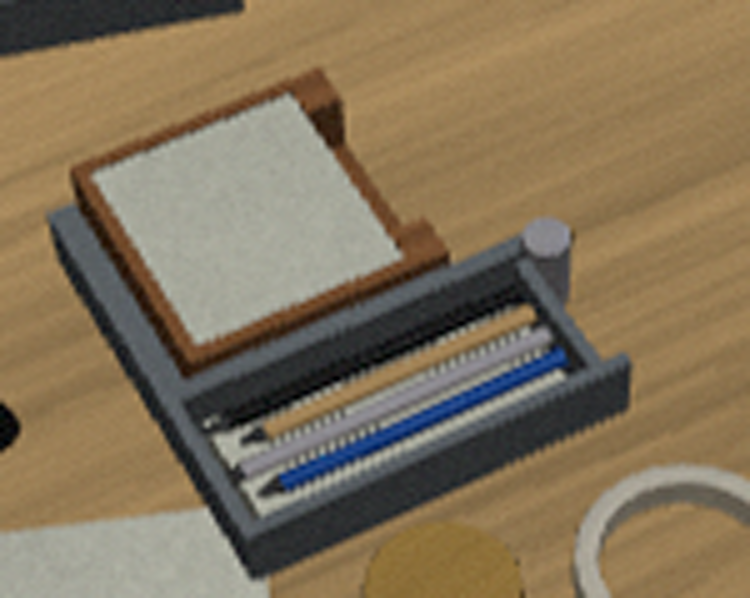

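```bash
python3 - <<'E'
from corners import *
c=np.array([[257,266],[588,271],[578,558],[247,557]])
rep(c/[6,5.4]+[260,150])
plan([(0,-56,105,89.8,9)],.3)
E
```

```text
[[37.7, -2.3], [150.1, -1.3], [146.0, -109.8], [36.3, -112.4]] c [ 92.5 -56.4]
112.4 0.5
108.5 -92.1
109.8 -178.6
110.1 89.2
[[-0.0130,-0.0117,0.0019],[0,0,0.026],0.3],
[[-0.0133,-0.0113,0.0019],[0,0,0.026],0.3],
[[-0.0136,-0.0109,0.0019],[0,0,0.026],0.3],
[[-0.0139,-0.0106,0.0019],[0,0,0.026],0.3],
[[-0.0142,-0.0102,0.0019],[0,0,0.026],0.3],
[[-0.0144,-0.0098,0.0019],[0,0,0.026],0.3],
[[-0.0147,-0.0095,0.0019],[0,0,0.026],0.3],
[[-0.0149,-0.0091,0.0019],[0,0,0.026],0.3],
[[-0.0152,-0.0087,0.0019],[0,0,0.026],0.3],
```

>>> carry_out([
  [[-0.013, -0.012, 0.001], [0.004, 0, 0.026], 0.3],
  [[-0.013, -0.011, 0.001], [0.004, 0, 0.026], 0.3],
  [[-0.014, -0.011, 0.001], [0.004, 0, 0.026], 0.3],
  [[-0.014, -0.011, 0.001], [0.004, 0, 0.026], 0.3],
  [[-0.014, -0.01, 0.001], [0, 0, 0.026], 0.3],
  [[-0.014, -0.01, 0.001], [0, 0, 0.026], 0.3],
  [[-0.014, -0.008, 0.001], [0, 0, 0.026], 0.3],
  [[-0.01, -0.005, 0.001], [0, 0, 0.02], 0.3],
  [[-0.005, -0.002, 0.001], [0, 0, 0.01], 0.3],
  [[0, 0, 0], [0, 0, 0], 0.3],
])

```text
time: 30.4
tool_pos: [606.8, 0.2, 113.3]
tcp_rot: [-180.0, 0.0, 92.8]
ft_force: [0.9, -0.1, -0.1]
finger_gap: 59.9
```

```bash
python3 st.py; python3 - <<'E'
from plan import *
plan([(5,-56,15,89.8,9)],.3)
E
```

```text
30.4 org [ -4.  -49.4] z 113.3 rot [-180.     0.    92.8] F org [0.1 0.9] -0.1 gap 59.9
phi tool 3.0 dist n 7.0 along t (p-l) 59.1 F n 0.1
[[-0.0010,-0.0008,0.0109],[0,0,0.006],0.3],
[[-0.0010,-0.0008,0.0109],[0,0,0.006],0.3],
[[-0.0010,-0.0008,0.0109],[0,0,0.006],0.3],
[[-0.0010,-0.0008,0.0109],[0,0,0.006],0.3],
[[-0.0010,-0.0008,0.0109],[0,0,0.006],0.3],
[[-0.0010,-0.0008,0.0109],[0,0,0.006],0.3],
[[-0.0010,-0.0007,0.0109],[0,0,0.006],0.3],
[[-0.0010,-0.0007,0.0109],[0,0,0.006],0.3],
[[-0.0010,-0.0007,0.0109],[0,0,0.006],0.3],
```

>>> carry_out([
  [[-0.001, -0.003, 0.008], [0, 0, 0.008], 0.3],
  [[-0.001, -0.003, 0.012], [0, 0, 0.008], 0.3],
  [[-0.001, -0.001, 0.013], [0, 0, 0.008], 0.3],
  [[-0.001, 0, 0.013], [0, 0, 0.008], 0.3],
  [[-0.001, 0, 0.013], [0, 0, 0.007], 0.3],
  [[-0.001, 0, 0.013], [0, 0, 0.006], 0.3],
  [[-0.001, 0, 0.01], [0, 0, 0.003], 0.3],
  [[0, 0, 0.006], [0, 0, 0], 0.3],
  [[0, 0, 0.002], [0, 0, 0], 0.3],
  [[0, 0, 0], [0, 0, 0], 0.3],
])

```text
time: 31.4
tool_pos: [598.1, -5.3, 12.3]
tcp_rot: [-179.8, -0.0, 90.0]
ft_force: [0.0, 0.2, 0.0]
finger_gap: 59.6
```

```bash
python3 st.py
```

```text
31.4 org [  1.6 -58.1] z 12.3 rot [-179.8   -0.    90. ] F org [-0.2  0. ] 0.0 gap 59.6
phi tool 0.2 dist n -1.3 along t (p-l) 68.1 F n -0.2
```

>>> carry_out([
  [[-0.004, 0.001, 0], [-0.002, 0, 0.002], 0.3],
  [[-0.004, 0.001, 0], [-0.002, 0, 0.002], 0.3],
  [[-0.004, 0.001, 0], [0, 0, 0], 0.3],
  [[-0.003, 0, 0], [0, 0, 0], 0.3],
  [[-0.002, 0, 0], [0, 0, 0], 0.3],
  [[-0.0015, 0, 0], [0, 0, 0], 0.3],
])

```text
time: 32.0
tool_pos: [603.8, -25.9, 15.3]
tcp_rot: [179.7, 0.0, 89.8]
ft_force: [-0.6, 0.2, -0.3]
finger_gap: 60.0
```

```bash
python3 st.py
```

```text
32.0 org [ 22.2 -52.3] z 15.3 rot [179.7   0.   89.8] F org [-0.2 -0.6] -0.3 gap 60.0
phi tool -0.0 dist n -22.2 along t (p-l) 62.3 F n -0.2
```

>>> carry_out([
  [[-0.001, -0.0015, 0], [0.003, 0, 0], 0.3],
  [[-0.001, -0.001, 0], [0.002, 0, 0], 0.3],
  [[-0.001, 0, 0], [0, 0, 0], 0.3],
])

```text
time: 32.3
tool_pos: [601.0, -29.2, 15.4]
tcp_rot: [-180.0, -0.0, 89.7]
ft_force: [0.2, 3.0, -0.4]
finger_gap: 59.9
```

```bash
python3 st.py
```

```text
32.3 org [ 25.5 -55.1] z 15.4 rot [-180.    -0.    89.7] F org [-3.   0.2] -0.4 gap 59.9
phi tool -0.1 dist n -25.5 along t (p-l) 65.1 F n -3.0
```

>>> carry_out([
  [[-0.001, 0, 0], [0, 0, 0], 0.3],
  [[-0.001, 0, 0], [0, 0, 0], 0.3],
])

```text
time: 32.5
tool_pos: [600.8, -30.0, 15.4]
tcp_rot: [-180.0, -0.1, 89.7]
ft_force: [0.7, 5.4, 1.5]
finger_gap: 59.8
```

>>> carry_out([
  [[-0.001, 0, 0], [0, 0, 0], 0.3],
])

```text
time: 32.6
tool_pos: [600.8, -30.6, 15.4]
tcp_rot: [-180.0, -0.1, 89.8]
ft_force: [0.3, 3.2, 1.5]
finger_gap: 59.7
```

>>> carry_out([
  [[-0.001, 0, 0], [0, 0, 0], 0.3],
])

```text
time: 32.7
tool_pos: [600.8, -31.3, 15.4]
tcp_rot: [-180.0, -0.2, 89.8]
ft_force: [-0.1, 4.9, 1.4]
finger_gap: 60.0
```

```bash
python3 st.py
```

```text
32.7 org [ 27.6 -55.3] z 15.4 rot [-180.    -0.2   89.8] F org [-4.9 -0.1] 1.4 gap 60.0
phi tool -0.0 dist n -27.6 along t (p-l) 65.3 F n -4.9
```

>>> carry_out([
  [[-0.001, 0, -0.0002], [0, 0, 0], 0.3],
])

```text
time: 32.8
tool_pos: [600.7, -32.3, 15.5]
tcp_rot: [-180.0, -0.2, 89.8]
ft_force: [-0.6, 3.3, -0.9]
finger_gap: 59.7
```

>>> carry_out([
  [[-0.0012, 0, -0.0002], [0, 0, 0], 0.3],
])

```text
time: 32.9
tool_pos: [600.8, -32.8, 15.5]
tcp_rot: [-180.0, -0.2, 89.8]
ft_force: [2.3, 10.2, -0.3]
finger_gap: 59.7
```

>>> carry_out([
  [[-0.0012, 0, -0.0002], [0, 0, 0], 0.3],
  [[-0.0012, 0, -0.0002], [0, 0, 0], 0.3],
])

```text
time: 33.1
tool_pos: [600.8, -32.7, 15.5]
tcp_rot: [-180.0, -0.5, 89.8]
ft_force: [0.3, 9.3, 0.4]
finger_gap: 59.6
```

```bash
python3 st.py
```

```text
33.1 org [ 29.  -55.3] z 15.5 rot [-180.    -0.5   89.8] F org [-9.3  0.3] 0.4 gap 59.6
phi tool -0.0 dist n -29.0 along t (p-l) 65.3 F n -9.3
```

>>> carry_out([
  [[-0.0015, 0, -0.0002], [0, -0.001, 0], 0.3],
  [[-0.0015, 0, -0.0002], [0, -0.001, 0], 0.3],
])

```text
time: 33.3
tool_pos: [600.7, -32.6, 15.5]
tcp_rot: [-180.0, -0.6, 89.8]
ft_force: [1.7, 11.3, -0.2]
finger_gap: 59.8
```

```bash
python3 st.py
```

```text
33.3 org [ 28.9 -55.3] z 15.5 rot [-180.    -0.6   89.8] F org [-11.3   1.6] -0.2 gap 59.8
phi tool 0.0 dist n -28.9 along t (p-l) 65.4 F n -11.3
```

>>> carry_out([
  [[-0.0016, 0, -0.0002], [0, -0.001, 0], 0.3],
  [[-0.0016, 0, -0.0002], [0, -0.001, 0], 0.3],
  [[-0.0016, 0, -0.0002], [0, -0.001, 0], 0.3],
  [[-0.0016, 0, -0.0002], [0, -0.001, 0], 0.3],
])

```text
time: 33.7
tool_pos: [600.8, -32.5, 15.6]
tcp_rot: [-180.0, -0.9, 89.9]
ft_force: [0.4, 11.4, -0.0]
finger_gap: 59.8
```

>>> carry_out([
  [[-0.0016, 0, -0.0002], [0, -0.001, 0], 0.3],
  [[-0.0016, 0, -0.0002], [0, -0.001, 0], 0.3],
  [[-0.0016, 0, -0.0002], [0, -0.001, 0], 0.3],
  [[-0.0016, 0, -0.0002], [0, -0.001, 0], 0.3],
])

```text
time: 34.1
tool_pos: [600.7, -32.3, 15.7]
tcp_rot: [-179.9, -1.2, 89.9]
ft_force: [1.0, 11.2, -0.1]
finger_gap: 59.7
```

>>> carry_out([
  [[-0.0016, 0, -0.0002], [0, -0.001, 0], 0.3],
  [[-0.0016, 0, -0.0002], [0, -0.001, 0], 0.3],
  [[-0.0016, 0, -0.0002], [0, -0.001, 0], 0.3],
  [[-0.0016, 0, -0.0002], [0, -0.001, 0], 0.3],
])

```text
time: 34.5
tool_pos: [600.7, -32.2, 15.7]
tcp_rot: [-179.9, -1.6, 89.9]
ft_force: [-0.4, 10.2, 0.2]
finger_gap: 59.7
```

```bash
python3 st.py
```

```text
34.5 org [ 28.5 -55.4] z 15.7 rot [-179.9   -1.6   89.9] F org [-10.2  -0.5] 0.2 gap 59.7
phi tool 0.1 dist n -28.3 along t (p-l) 65.4 F n -10.2
```

>>> carry_out([
  [[-0.0017, 0, -0.0002], [0, -0.003, 0], 0.3],
  [[-0.0017, 0, -0.0002], [0, -0.003, 0], 0.3],
])

```text
time: 34.7
tool_pos: [600.7, -32.2, 15.7]
tcp_rot: [-179.9, -1.5, 89.9]
ft_force: [0.5, 11.4, 0.5]
finger_gap: 59.9
```

>>> carry_out([
  [[-0.0018, 0, -0.0002], [0, -0.003, 0], 0.3],
  [[-0.0018, 0, -0.0002], [0, -0.003, 0], 0.3],
  [[-0.0018, 0, -0.0002], [0, -0.003, 0], 0.3],
])

```text
time: 35.0
tool_pos: [600.7, -32.3, 15.7]
tcp_rot: [-179.9, -1.4, 89.9]
ft_force: [0.1, 11.4, 0.4]
finger_gap: 59.7
```

>>> carry_out([
  [[-0.0018, 0, -0.0002], [0, -0.003, 0], 0.3],
  [[-0.0018, 0, -0.0002], [0, -0.003, 0], 0.3],
  [[-0.0018, 0, -0.0002], [0, -0.003, 0], 0.3],
  [[-0.0018, 0, -0.0002], [0, -0.003, 0], 0.3],
])

```text
time: 35.4
tool_pos: [600.7, -32.3, 15.7]
tcp_rot: [-179.9, -1.3, 89.9]
ft_force: [0.8, 12.0, 0.4]
finger_gap: 60.0
```

>>> carry_out([
  [[-0.0018, 0, -0.0002], [0, -0.003, 0], 0.3],
  [[-0.0018, 0, -0.0002], [0, -0.003, 0], 0.3],
  [[-0.0018, 0, -0.0002], [0, -0.003, 0], 0.3],
  [[-0.0018, 0, -0.0002], [0, -0.003, 0], 0.3],
])

```text
time: 35.8
tool_pos: [600.7, -32.3, 15.7]
tcp_rot: [-179.9, -1.2, 90.0]
ft_force: [0.1, 11.7, -0.6]
finger_gap: 59.5
```

```bash
python3 st.py
```

```text
35.8 org [ 28.6 -55.4] z 15.7 rot [-179.9   -1.2   90. ] F org [-11.7   0. ] -0.6 gap 59.5
phi tool 0.2 dist n -28.5 along t (p-l) 65.5 F n -11.7
```

The press held 10–12 N for about 2.5 s. I'll withdraw straight back, then rise and check.

>>> carry_out([
  [[0.004, 0, 0], [0, 0, 0], 0.3],
  [[0.01, 0, 0], [0, 0, 0], 0.3],
  [[0.015, -0.002, 0], [0, -0.005, 0], 0.3],
  [[0.015, -0.002, -0.01], [0, -0.005, 0], 0.3],
  [[0.015, 0, -0.03], [0, 0, 0], 0.3],
  [[0.03, 0, -0.04], [0, 0, 0], 0.3],
  [[0.045, 0, -0.02], [0, 0, 0], 0.3],
  [[0.04, 0, 0], [0, 0, 0], 0.3],
  [[0.025, 0, 0], [0, 0, 0], 0.3],
  [[0.005, 0, 0], [0, 0, 0], 0.3],
  [[0, 0, 0], [0, 0, 0], 0.3],
])

```text
time: 36.9
tool_pos: [597.2, 176.8, 122.2]
tcp_rot: [180.0, -0.3, 89.7]
ft_force: [0.6, -1.0, -0.3]
finger_gap: 60.1
```

```bash
python3 st.py; python3 - <<'E'
from plan import *
s=r.snapshot("scene"); cv2.imwrite("pics/c20.png",s["image"])
s=r.snapshot("top"); cv2.imwrite("pics/t20f.png",s["image"]);cv2.imwrite("pics/t20.png",cv2.resize(s["image"][150:260,260:380],None,fx=6,fy=5.4,interpolation=cv2.INTER_CUBIC))
a=cv2.imread("pics/top0.png"); d=cv2.absdiff(a,s["image"]).max(2)[60:280,270:560]
print("diff px>30 around bystanders jar/tape/mouse:",[(d[y0:y1,x0:x1]>30).sum() for y0,y1,x0,x1 in [(45,100,0,100),(140,190,110,170)]])
E
```

```text
36.9 org [-180.5  -59.7] z 122.2 rot [180.   -0.3  89.7] F org [1.  0.6] -0.3 gap 60.1
phi tool -0.1 dist n 180.4 along t (p-l) 69.9 F n 1.0
diff px>30 around bystanders jar/tape/mouse: [np.int64(0), np.int64(0)]
```

View pics/t20.png

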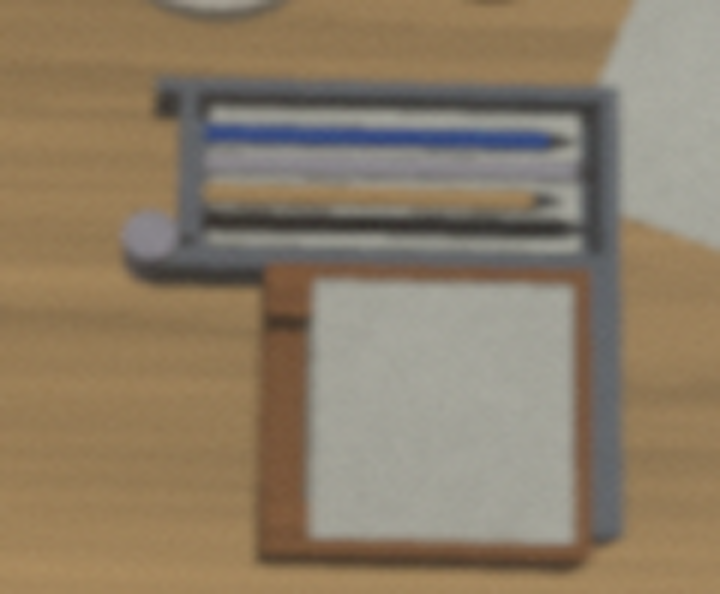

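View pics/c20.png

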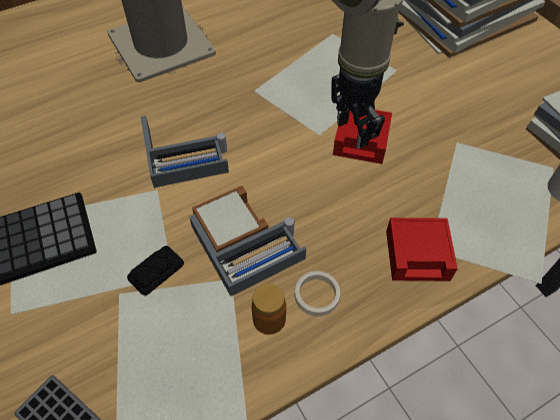

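```bash
python3 - <<'E'
from corners import *
c=np.array([[264,267],[592,270],[588,560],[258,559]])
rep(c/[6,5.4]+[260,150])
a=cv2.imread("pics/top0.png"); b=cv2.imread("pics/t20f.png")
for n,m in (("box red1",(160,215,80,160)),):
  pass
d=(cv2.absdiff(a,b).max(2)>30); ys,xs=np.nonzero(d[:,215:]); print("changed region",xs.min()+215,xs.max()+215,ys.min(),ys.max())
E
```

```text
[[40.1, -2.6], [151.5, -0.9], [149.3, -110.4], [39.9, -113.0]] c [ 95.2 -56.7]
111.4 0.9
109.5 -91.1
109.4 -178.6
110.4 89.9
changed region 215 358 181 255
```

```bash
python3 - <<'E'
from corners import *
s=r.snapshot("top"); im=s["image"].astype(float); rb=im[...,2]-im[...,0]
# paper edges: rb low in paper, high in brown frame
def fit(pts,z=50):
    P=toO(ray(s,np.array(pts),z)); c,d=line(P); return c,np.degrees(np.arctan2(d[1],d[0])),np.array(P)
print([tuple(im[v,330].astype(int)) for v in range(194,204)])
print([tuple(im[220,u].astype(int)) for u in range(350,366)])
top=[(u,cross(rb[:,u],195,202,20,True)) for u in range(308,354)]
top=[p for p in top if p[1]]; c,a,P=fit(top); print("top edge",len(top),c,a)
r_=[(cross(rb[v],354,361,25,False),v) for v in range(204,248)]; r_=[p for p in r_ if p[0]]; c,a,P=fit(r_); print("right edge",len(r_),c,a)
pt=[(u,cross(-rb[:,u],198,206,-20,True)) for u in range(314,352)]; pt=[p for p in pt if p[1]]; c,a,P=fit(pt); print("paper top",len(pt),c,a)
B=im[...,2]
pr=[(cross(rb[v],350,360,20,True),v) for v in range(206,246)]; pr=[p for p in pr if p[0]]; c,a,P=fit(pr); print("paper right",len(pr),c,a)
E
```

```text
[(np.int64(128), np.int64(137), np.int64(135)), (np.int64(131), np.int64(140), np.int64(140)), (np.int64(115), np.int64(118), np.int64(117)), (np.int64(102), np.int64(102), np.int64(101)), (np.int64(93), np.int64(97), np.int64(102)), (np.int64(77), np.int64(91), np.int64(113)), (np.int64(66), np.int64(87), np.int64(117)), (np.int64(80), np.int64(100), np.int64(124)), (np.int64(118), np.int64(130), np.int64(139)), (np.int64(147), np.int64(155), np.int64(158))]
[(np.int64(153), np.int64(164), np.int64(163)), (np.int64(152), np.int64(162), np.int64(162)), (np.int64(152), np.int64(163), np.int64(162)), (np.int64(153), np.int64(163), np.int64(163)), (np.int64(146), np.int64(156), np.int64(158)), (np.int64(114), np.int64(127), np.int64(138)), (np.int64(78), np.int64(98), np.int64(123)), (np.int64(65), np.int64(87), np.int64(116)), (np.int64(83), np.int64(92), np.int64(111)), (np.int64(96), np.int64(97), np.int64(101)), (np.int64(105), np.int64(100), np.int64(98)), (np.int64(106), np.int64(101), np.int64(99)), (np.int64(103), np.int64(102), np.int64(102)), (np.int64(95), np.int64(108), np.int64(118)), (np.int64(88), np.int64(116), np.int64(134)), (np.int64(83), np.int64(116), np.int64(140))]
top edge 46 [90.43543    0.7295995] -0.09043749
right edge 44 [149.95905  -52.857327] 89.95461
paper top 38 [96.58171   -6.7735558] 0.23934676
paper right 40 [143.07983  -55.864536] 89.26381
```

```bash
python3 -c "
from bench import r
print(r.hand_in(), r.sense()['time'])"
```

```text
the job is handed in; nothing more can be done
the job is handed in; nothing more can be done
```

The note box is in the corner of the far organiser, open side facing out, and the job was handed in at about 37 s of the 72 s allowed.

**How it went**
- **Swing:** I pushed the box against the post and swung it a quarter turn, moving the fingers back along its side twice. It then lay along the fence.
- **Slide:** I slid it along the fence to the stop with the two fingers spread on the open side. It arrived about 2.5° out of square and roughly 5–8 mm off the fence.
- **Correction:** I pushed it back against the fence, then slid it up to the stop again.
- **Press:** The final press read 10.2–12.0 N for about 2.5 s, mostly around 11.4 N, so a little under the 12 N asked. The highest force I read while pushing was 13.3 N, when the box first met the post. I only read forces at the end of each move, so short peaks between readings are not ruled out.

**Last checks**
- **Position:** In the top picture the box's right edge fits at x = 149.96 mm, at 89.95° (stop face at 150 mm, 90°). Its fence-side edge fits at y = +0.7 mm, −0.09° (fence at 0); the 0.7 mm is within the 2 mm calibration.
- **Disagreement:** Corners I picked by hand put the centre at x 95.2, y −56.7 mm, with edge angles up to 1.4° off. I trusted the edge fits. The edge of the paper inside the box also sat 0.2–0.7° off square.
- **Other things:** A before-and-after comparison of the top picture showed no change at the jar, tape roll or mouse. The arm was clear of everything at hand-in.

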